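Make up the relay repair kit

ROBOT

A 6-joint arm with a two-finger parallel gripper is mounted at the origin on the work surface; the furniture and walls round the work are solid. World frame = base frame: x ahead of the robot, y to its left, z up, the work surface at z = 0. Lengths are in mm, angles in degrees, forces in N, time in s.
With the tool pointing down it reaches from about 250 to 725 mm from the base axis. Payload 4 kg.
Tool frame: the origin (TCP) lies at the very end of the fingers, on their centre line; the grasp point (between the pads) lies 19 mm behind it; z points along the fingers, y is the line along which they close (so a half turn about z gives the same grasp; the last joint's range is limited). The gripper opens to 85 mm and grips with 20 to 120 N. Pads are 22 mm wide; open, the fingers measure 114 mm over their backs; the gripper's body (76 mm by 85 mm) begins 54 mm behind the grasp point. The pads swing forward as they close: fully open they stand 13 mm farther back than shut.
Start: joints at [75.974, 13.785, 0.286, 76.501, 0, 90], TCP at [121.179, 485.093, 231.306] pointing down, gripper open.
Joint ranges: [-155.79, 155.79], [-60.16, 107.12], [-62.33, 73.08], [-114, 123.19], [-81.49, 82.49], [-180, 180]. Speed limits (degrees/s): [159.86, 159.86, 180, 180, 180, 180].

INTERFACE

Orientations are given as [roll, pitch, yaw] about the fixed x, y, z axes, in that order (R = Rz(yaw) Ry(pitch) Rx(roll)).
In Python, from bench import manip, eyes, workorder gives the robot as it stands.
- The arm moves only by the tool step_arm, never from a script. Its argument "increments" is a list that holds one entry, the list of rows, each a list of 7 numbers: the gripper command: -1 is shut, 1 is fully open, values between are in proportion, then the shift along the tool's x, y, z as a fraction of full scale, then the turn, a rotation vector about the tool's x, y, z as a fraction of full scale. A call has 1 to 20 rows; each row is the pose to reach, as a shift and turn from the pose commanded when the call began, along the tool's axes at that moment; what a row does not reach only later rows make up. Full scale, the value 1, is 10 cm for a shift and 45 degrees for a turn. A row lasts 1/12 s, in which the tool goes at most 41.7 mm and 7.16 degrees, less where a joint would pass 70% of its speed; a pose out of reach is approached as far as the arm can. A call with a number of a shift or a turn outside -1 to 1 is refused whole. A call with a gripper value outside its range is refused whole. The fingers move at their own pace and stop on an object; the grip force is fixed at half the most. Time passes only in rows, so rows that repeat a pose let the fingers close. It gives the time, the measured TCP pose, the force, the opening and the grip force at its end, in the units of the state.
- manip.read_state(): the state, without advancing time (a new reading comes with each control period).
- eyes.grab_frame(name): name is "scene" or "side" or "wrist"; returns a dict with "frame" (480x640x3 uint8, red, green, blue), "fx", "fy", "cx", "cy" (pixels), "rvec" (rotation vector, rad) and "tvec" (3), from world to camera coordinates, as OpenCV has them. Camera axes: x right, y down, z forward; pixel columns grow to the right and rows downward; lengths in mm; the calibration is good to about 2 mm. A picture is of the moment at which its call begins. There is no depth.
- workorder.close_job(): hands the job in; it is judged then, once.
The state is a dict: "t": time; "joint_pos": joint angles; "joint_vel": joint speeds; "tau": joint torques, N m; "ee_pos": TCP position; "tool_rot": TCP orientation; "wrist_force": force on the tool from outside, world axes, zero at the start; "ft_torque": the same for the moment, N m; "grip_width": finger opening in mm; "grip_force": force on a finger pad.
Only numpy, scipy, OpenCV 4.12 (cv2) and the standard library are available. Lean on these libraries where they do the work, as an engineer would, in place of code of your own. Each camera call takes 0.05 s, during which the arm holds its last target. There are 200 camera calls.

TASK

Make up the repair kit: throw the knife switch right over to off, move every orange relay from the nest into the long bin on the right of the kit tray, then throw the switch right back to on; leave the blue relay in its pocket and touch no relay while the switch is on. Lay the instruments that are there lengthwise into the tray's lanes, one to a lane and wholly inside the tray, in order of use from left to right (seen from the robot): spanner, red screwdriver, yellow screwdriver, tweezers; some may be missing, then just keep the order. Do not disturb anything else on the bench.

Things in the scene. Friction and masses are not known exactly. Their poses are not given: they have to be found in the camera images.
- kit_tray: fixed grey kit tray, 223 (x) by 222 (y) by 14 mm; origin at the centre of its underside, z up, y to the left (turned at most 0.15 rad). Floor 3 mm thick, inside 215 mm long in x. Three lanes, 46 mm wide, run along x, centred at y = +84, +34 and -16 mm, parted by 10 mm high, 4 mm thick ribs at the two ends only
- lane_mid (a point): middle of the middle lane (tray y = +34 mm) on the floor, axes as the tray's. Ribs stand only at |x| from 45 to 107 mm; between them (|x| < 45 mm) there is room for fingers, the left side wall too being open there. End walls 14 mm high
- bin_mid (a point): middle of the relay bin's floor, 3 mm above the bench, at tray y = -82 mm; axes as the tray's. The bin is a trough 50 mm wide (y), 215 mm long (x), between walls 4 mm thick and 14 mm high
- nest: fixed white pocket nest, 100 by 100 by 14 mm, origin at the centre of its underside; four pockets at x, y = +-22 mm, 18 (x) by 22 (y) mm and 8 mm deep. May stand near or far, to the right of the tray
- knife (a joint): knife switch lever, rad: 0 = on (leaning to the right, towards its base's -x end, blades in the copper clips), 1.10 = fully off (leaning left, towards +x), upright at 0.55. The weight of its handle carries it down to whichever end it has passed upright towards; under 2 N moves it
- knife_pivot (a point): middle of the lever's pivot, 25 mm above the bench, on the fixed black base (100 in x by 56 in y by 14 mm, its x pointing left within 0.35 rad); the lever turns about this point's y axis. May stand near or far, to the right of the tray
- knife_tip (a point): centre of the red T-handle, a bar 20 mm thick and 50 mm long along the base's y, 65 mm from the pivot (moves with the lever)
- relay0_mid (a point): orange relay, a block 12 (x) by 16 (y) by 18 (z) mm, 15 g; this point is its centre; in its pocket it stands 10 mm out of the nest, its x roughly along the nest's x. May be missing
- relay1_mid (a point): orange relay, a block 12 (x) by 16 (y) by 18 (z) mm, 15 g; this point is its centre; in its pocket it stands 10 mm out of the nest, its x roughly along the nest's x. May be missing
- relay2_mid (a point): orange relay, a block 12 (x) by 16 (y) by 18 (z) mm, 15 g; this point is its centre; in its pocket it stands 10 mm out of the nest, its x roughly along the nest's x. May be missing
- blue_relay_mid (a point): blue relay of the same size in one of the pockets; it stays there; this point is its centre
- spanner_mid (a point): steel spanner lying flat, 166 (y) by 27 (heads) by 8 mm; the shank between the heads is 12 mm wide and lies 1 to 6 mm over the surface; centre. May be missing
- red_driver_mid (a point): red-handled screwdriver lying flat, 189 mm along y, 25 wide, 24 high; this point is half-way along it, 12 mm up; its handle (24 mm wide) runs from y = +9 to +90 mm, the thin blade to -y. May be missing
- yellow_driver_mid (a point): yellow-handled screwdriver lying flat, 159 mm along y, 22 wide, 21 high; this point is half-way along it, 10.5 mm up; its handle (22 mm wide) runs from y = -5 to +77 mm, the thin blade to -y. May be missing
- tweezers_mid (a point): steel tweezers lying flat, 122 mm along y, 12 mm wide at most, 8 mm high; centre. May be missing
- tape: black roll of tape lying flat, 68 mm across, 19 high, a bystander; origin under its centre
- spool: blue solder spool standing, 56 mm across, 43 high, a bystander; origin under its centre
There are look-alikes about, which are no part of the job. What is shaped like the part that bears knife but green is not meant.

How it is judged (in metres and radians):
On the way, in this order (a step that is already met when the one before it is completed fails the run):
1. the knife switch is fully off (value of joint knife above 1 rad), for 0.2 s.
2. every orange relay lies released in the bin, the switch still off (x of relay0_mid in the frame of kit_tray between -0.107 and 0.107 m and y of relay0_mid in the frame of kit_tray between -0.107 and -0.057 m and z of relay0_mid in the frame of kit_tray between 0.004 and 0.019 m and linear speed of each of relay0, relay1, relay2 below 0.02 m/s and x of relay1_mid in the frame of kit_tray between -0.107 and 0.107 m and y of relay1_mid in the frame of kit_tray between -0.107 and -0.057 m and z of relay1_mid in the frame of kit_tray between 0.004 and 0.019 m and x of relay2_mid in the frame of kit_tray between -0.107 and 0.107 m and y of relay2_mid in the frame of kit_tray between -0.107 and -0.057 m and z of relay2_mid in the frame of kit_tray between 0.004 and 0.019 m and contact force between the fingers and relay0 below 0.1 N and contact force between the fingers and relay1 below 0.1 N and contact force between the fingers and relay2 below 0.1 N and value of joint knife above 0.9 rad), for 0.2 s.
3. the knife switch is back on (value of joint knife below 0.1 rad), for 0.2 s.
At the end, for the whole second after the job is handed in: Orange relays in the bin, switch under 0.1 rad, blue relay within 12 mm of its start. Instruments at rest on the floor between the end walls, within 0.2 rad of the tray's length and 20 mm of a lane's middle, one to a lane, in the order of use from the left; any lane may stay empty (x of relay0_mid in the frame of kit_tray between -0.107 and 0.107 m and y of relay0_mid in the frame of kit_tray between -0.107 and -0.057 m and z of relay0_mid in the frame of kit_tray between 0.004 and 0.019 m and linear speed of each of relay0, relay1, relay2, spanner, red_driver, yellow_driver, tweezers below 0.02 m/s and x of relay1_mid in the frame of kit_tray between -0.107 and 0.107 m and y of relay1_mid in the frame of kit_tray between -0.107 and -0.057 m and z of relay1_mid in the frame of kit_tray between 0.004 and 0.019 m and x of relay2_mid in the frame of kit_tray between -0.107 and 0.107 m and y of relay2_mid in the frame of kit_tray between -0.107 and -0.057 m and z of relay2_mid in the frame of kit_tray between 0.004 and 0.019 m and x of spanner_mid in the frame of kit_tray between -0.028 and 0.028 m and z of each of spanner_mid, tweezers_mid in the frame of kit_tray below 0.012 m and angle between the y axis of each of spanner_mid, red_driver_mid, yellow_driver_mid, tweezers_mid and the x axis of kit_tray, either way round below 0.2 rad and (y of spanner_mid in the frame of kit_tray between 0.064 and 0.104 m or y of spanner_mid in the frame of kit_tray between 0.014 and 0.054 m or y of spanner_mid in the frame of kit_tray between -0.036 and 0.004 m) and x of red_driver_mid in the frame of kit_tray between -0.016 and 0.016 m and z of red_driver_mid in the frame of kit_tray below 0.02 m and (y of red_driver_mid in the frame of kit_tray between 0.064 and 0.104 m or y of red_driver_mid in the frame of kit_tray between 0.014 and 0.054 m or y of red_driver_mid in the frame of kit_tray between -0.036 and 0.004 m) and x of yellow_driver_mid in the frame of kit_tray between -0.031 and 0.031 m and z of yellow_driver_mid in the frame of kit_tray below 0.0185 m and (y of yellow_driver_mid in the frame of kit_tray between 0.064 and 0.104 m or y of yellow_driver_mid in the frame of kit_tray between 0.014 and 0.054 m or y of yellow_driver_mid in the frame of kit_tray between -0.036 and 0.004 m) and x of tweezers_mid in the frame of kit_tray between -0.05 and 0.05 m and (y of tweezers_mid in the frame of kit_tray between 0.064 and 0.104 m or y of tweezers_mid in the frame of kit_tray between 0.014 and 0.054 m or y of tweezers_mid in the frame of kit_tray between -0.036 and 0.004 m) and ((y of spanner_mid in the frame of kit_tray above 0.059 m and y of red_driver_mid in the frame of kit_tray below 0.059 m) or (y of spanner_mid in the frame of kit_tray above 0.009 m and y of red_driver_mid in the frame of kit_tray below 0.009 m) or (distance between spanner_mid and red_driver_mid below 0.0005 m and z of spanner_mid in the frame of kit_tray below 0.05 m) or (distance between spanner_mid and red_driver_mid below 0.0005 m and z of red_driver_mid in the frame of kit_tray below 0.05 m)) and ((y of spanner_mid in the frame of kit_tray above 0.059 m and y of yellow_driver_mid in the frame of kit_tray below 0.059 m) or (y of spanner_mid in the frame of kit_tray above 0.009 m and y of yellow_driver_mid in the frame of kit_tray below 0.009 m) or (distance between spanner_mid and yellow_driver_mid below 0.0005 m and z of spanner_mid in the frame of kit_tray below 0.05 m) or (distance between spanner_mid and yellow_driver_mid below 0.0005 m and z of yellow_driver_mid in the frame of kit_tray below 0.05 m)) and ((y of spanner_mid in the frame of kit_tray above 0.059 m and y of tweezers_mid in the frame of kit_tray below 0.059 m) or (y of spanner_mid in the frame of kit_tray above 0.009 m and y of tweezers_mid in the frame of kit_tray below 0.009 m) or (distance between spanner_mid and tweezers_mid below 0.0005 m and z of spanner_mid in the frame of kit_tray below 0.05 m) or (distance between spanner_mid and tweezers_mid below 0.0005 m and z of tweezers_mid in the frame of kit_tray below 0.05 m)) and ((y of red_driver_mid in the frame of kit_tray above 0.059 m and y of yellow_driver_mid in the frame of kit_tray below 0.059 m) or (y of red_driver_mid in the frame of kit_tray above 0.009 m and y of yellow_driver_mid in the frame of kit_tray below 0.009 m) or (distance between red_driver_mid and yellow_driver_mid below 0.0005 m and z of red_driver_mid in the frame of kit_tray below 0.05 m) or (distance between red_driver_mid and yellow_driver_mid below 0.0005 m and z of yellow_driver_mid in the frame of kit_tray below 0.05 m)) and ((y of red_driver_mid in the frame of kit_tray above 0.059 m and y of tweezers_mid in the frame of kit_tray below 0.059 m) or (y of red_driver_mid in the frame of kit_tray above 0.009 m and y of tweezers_mid in the frame of kit_tray below 0.009 m) or (distance between red_driver_mid and tweezers_mid below 0.0005 m and z of red_driver_mid in the frame of kit_tray below 0.05 m) or (distance between red_driver_mid and tweezers_mid below 0.0005 m and z of tweezers_mid in the frame of kit_tray below 0.05 m)) and ((y of yellow_driver_mid in the frame of kit_tray above 0.059 m and y of tweezers_mid in the frame of kit_tray below 0.059 m) or (y of yellow_driver_mid in the frame of kit_tray above 0.009 m and y of tweezers_mid in the frame of kit_tray below 0.009 m) or (distance between yellow_driver_mid and tweezers_mid below 0.0005 m and z of yellow_driver_mid in the frame of kit_tray below 0.05 m) or (distance between yellow_driver_mid and tweezers_mid below 0.0005 m and z of tweezers_mid in the frame of kit_tray below 0.05 m)) and value of joint knife below 0.1 rad and distance of blue_relay_mid from where it was at the start of the episode below 0.012 m); the robot touches nothing.
It fails at once if a relay is touched by the fingers while the switch is not off ((contact force between the fingers and relay0 above 0.5 N or contact force between the fingers and relay1 above 0.5 N or contact force between the fingers and relay2 above 0.5 N or contact force between the fingers and blue_relay above 0.5 N) and value of joint knife below 0.7 rad).
It fails at once if a bystander is pushed more than 4 cm (distance of any of tape, spool from where it was at the start of the episode above 0.04 m).
Of relay0, relay1, relay2 only 2 to 3 are there at a start; the rules pass over those that are not, and their reading is None.
Of spanner, red_driver, yellow_driver, tweezers only 2 to 3 are there at a start; the rules pass over those that are not, and their reading is None.
At some moment in a run one of spanner, red_driver, yellow_driver, tweezers may be knocked a few centimetres aside while the robot is not near it.
Once in a run the grip may slacken for a moment while it holds something.
It also fails if it takes over 210 s, if anything falls off the work surface, if the arm or the gripper's body presses on something with over 40 N, if the wrist force passes 120 N, or if a joint passes its speed limit or range.

## Working session

There is one attempt and no reset: what is moved stays moved. The work goes in short steps, Python scripts to look and compute and a tool call to move; the robot and the scene stay as the last step left them, time stands still between calls to the robot, and variables do not carry over. Pictures are saved under pics/ and viewed, at most 14 in all, crops included, and the job is handed in when it is done.

Besides the shell and the picture viewer there is one more tool, called after "Emit:" by a JSON object that holds its "op" and its "data". step_arm: Moves the arm, as the interface text tells. Shift numbers are shares of 10 cm and turn numbers shares of 45 degrees, none past 1 either way. Its arguments: {"type":"object","properties":{"increments":{"type":"array","items":{"type":"array","items":{"type":"array","items":{"type":"number","minimum":-1,"maximum":1}}}}},"required":["increments"]}

```bash
ls; mkdir -p pics; cat > h.py <<'E'
import numpy as np, cv2
from bench import manip, eyes, workorder
def grab(n):
    f=eyes.grab_frame(n); f['R']=cv2.Rodrigues(np.array(f['rvec'],float))[0]; f['t']=np.array(f['tvec'],float).ravel(); return f
def save(f,name): cv2.imwrite('pics/'+name,f['frame'][:,:,::-1])
def ray(f,u,v):
    d=f['R'].T@np.array([(u-f['cx'])/f['fx'],(v-f['cy'])/f['fy'],1.]); return -f['R'].T@f['t'],d
def onz(f,u,v,z):
    c,d=ray(f,u,v); return c+d*(z-c[2])/d[2]
def proj(f,p):
    q=f['R']@np.asarray(p,float)+f['t']; return np.array([q[0]/q[2]*f['fx']+f['cx'],q[1]/q[2]*f['fy']+f['cy']])
def tri(f,a,g,b):
    c1,d1=ray(f,*a);c2,d2=ray(g,*b)
    s=np.linalg.lstsq(np.stack([d1,-d2],1),c2-c1,rcond=None)[0]
    p,q=c1+s[0]*d1,c2+s[1]*d2; return (p+q)/2,np.linalg.norm(p-q)
E
python3 - <<'E'
from h import *
for n in ['scene','side','wrist']:
    f=grab(n); save(f,n+'0.png'); print(n,f['fx'],f['cx'],f['cy'],(-f['R'].T@f['t']).round(), f['R'][2].round(2))
print(manip.read_state())
E
```

```text
pics
scene 585.785366952401 316.2784824458466 231.1437206395747 [-271. 1164.  960.] [ 0.49 -0.7  -0.52]
side 495.37109422044733 327.55695212831654 233.23620438851805 [253. 803. 882.] [ 0.26 -0.7  -0.67]
wrist 427.75784914278256 317.1485822535822 237.11866428818948 [ 51. 503. 373.] [ 0.27 -0.07 -0.96]
{'t': 0.15, 'joint_pos': array([ 7.59730014e+01,  1.38222606e+01,  2.31596952e-01,  7.65008311e+01,
       -6.23314557e-04,  8.99988298e+01]), 'joint_vel': array([ 0.12120795, -0.03751861,  0.22451824,  0.01995139, -0.10116929,
        0.04208819]), 'tau': array([-1.19853453e-04, -3.72634470e+01,  2.52638447e+01,  1.23667062e-02,
        3.60441413e-05,  1.28098424e-05]), 'ee_pos': array([121.07842352, 484.63240498, 230.61866643]), 'tool_rot': array([-1.79908505e+02,  6.21445068e-04,  1.65974173e+02]), 'wrist_force': array([ 0.76297536,  0.20586464, -0.45687531]), 'ft_torque': array([0.00418345, 0.03644109, 0.00298063]), 'grip_force': 0.0, 'grip_width': 85.55843257858254}
```

View pics/scene0.png

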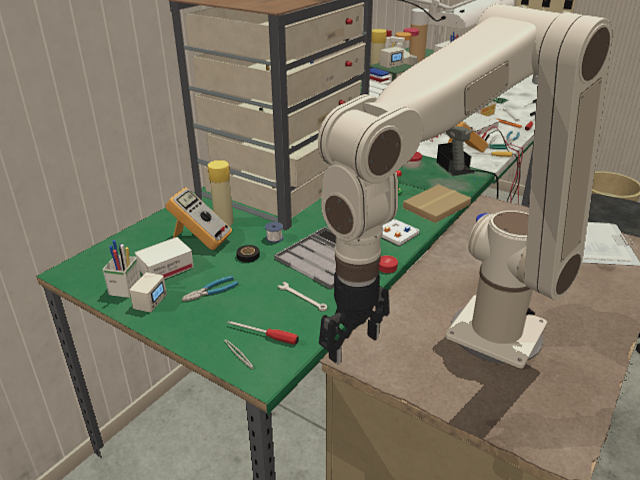

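View pics/side0.png

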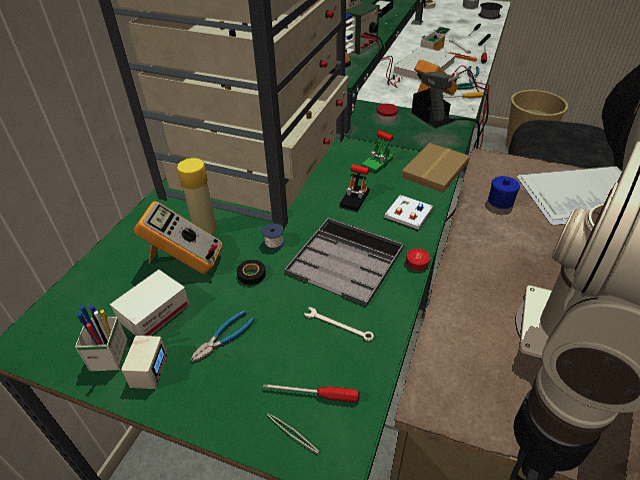

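The side view shows the black-based switch (358,190), the nest (409,211), the tray (345,260), the spanner (338,323), the red driver (310,392) and the tweezers (292,433). There is no yellow driver. The scene view is partly blocked by the arm.

```bash
python3 - <<'E'
from h import *
im=cv2.imread('pics/side0.png')
cv2.imwrite('pics/c1.png',cv2.resize(im[120:310,270:450],None,fx=3.15,fy=3.15,interpolation=cv2.INTER_CUBIC))
f=grab('side')
for n,u,v,z in [('tray',345,260,10),('nest',409,211,14),('sw',354,200,14),('sp1',308,314,4),('sp2',369,336,4),('rd tip',264,387,12),('rd end',358,395,12),('tw1',269,416,4),('tw2',317,451,4),('tape',251,271,10),('spool',272,236,20)]:
    print(n,onz(f,u,v,z).round())
E
```

```text
tray [523. -28.  10.]
nest [ 417. -264.   14.]
sw [ 575. -260.   14.]
sp1 [547. 157.   4.]
sp2 [401. 168.   4.]
rd tip [557. 360.  12.]
rd end [380. 314.  12.]
tw1 [525. 408.   4.]
tw2 [416. 439.   4.]
tape [725.  86.  10.]
spool [726. -37.  20.]
```

View pics/c1.png

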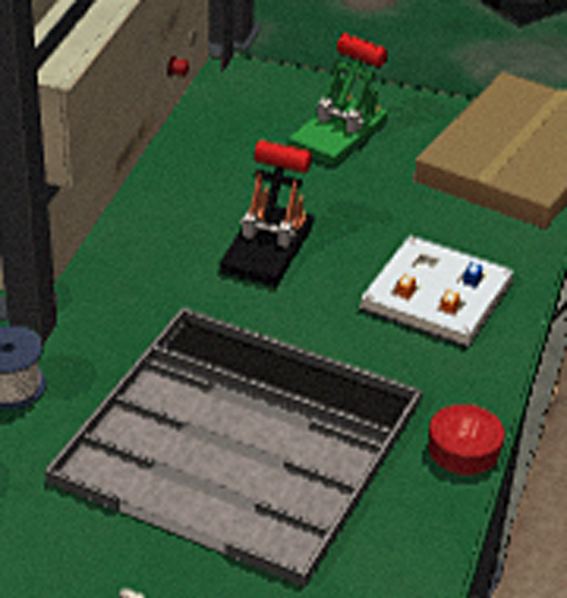

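Emit:
{"op": "step_arm", "data": {"increments": [[[1,-1,-1,0,0,0,-0.311],[1,-1,-1,0,0,0,-0.311],[1,-1,-1,0,0,0,-0.311],[1,-1,-1,0,0,0,-0.311],[1,-1,-1,0,0,0,-0.311]]]}}

```text
t: 0.62
ee_pos: [195.0, 360.4, 231.3]
tool_rot: [-179.9, 0.0, 179.7]
wrist_force: [-0.4, -0.1, 0.2]
grip_width: 85.6
grip_force: 0.0
```

Emit:
{"op": "step_arm", "data": {"increments": [[[1,-1,0,0,0,0,0],[1,-1,0,0,0,0,0],[1,-1,0,0,0,0,0],[1,-1,0,0,0,0,0]]]}}

```text
t: 0.95
ee_pos: [297.1, 364.6, 230.9]
tool_rot: [180.0, 0.1, 179.8]
wrist_force: [-0.1, 0.3, -0.8]
grip_width: 85.3
grip_force: 0.0
```

Emit:
{"op": "step_arm", "data": {"increments": [[[1,-1,-0.6,0,0,0,0],[1,-1,-0.6,0,0,0,0],[1,-1,-0.6,0,0,0,0],[1,-1,-0.6,0,0,0,0],[1,-1,-0.6,0,0,0,0],[1,-1,-0.6,0,0,0,0]]]}}

```text
t: 1.45
ee_pos: [392.9, 304.2, 231.0]
tool_rot: [-180.0, -0.1, 180.0]
wrist_force: [0.4, 0.9, -0.8]
grip_width: 85.4
grip_force: 0.0
```

```bash
python3 - <<'E'
from h import *
import pickle
f=grab('wrist'); save(f,'w1.png'); pickle.dump(f,open('w1.pkl','wb')); s=manip.read_state(); print(s['t'],s['ee_pos'],s['tool_rot'],s['joint_pos'])
E
```

```text
1.5 [392.6547873  304.4384889  231.11368381] [-1.79997746e+02 -6.25877305e-02 -1.79945803e+02] [ 3.77653310e+01  1.34735268e+01 -1.49080551e-01  7.64282846e+01
  3.65008576e-02  3.77111164e+01]
```

View pics/w1.png

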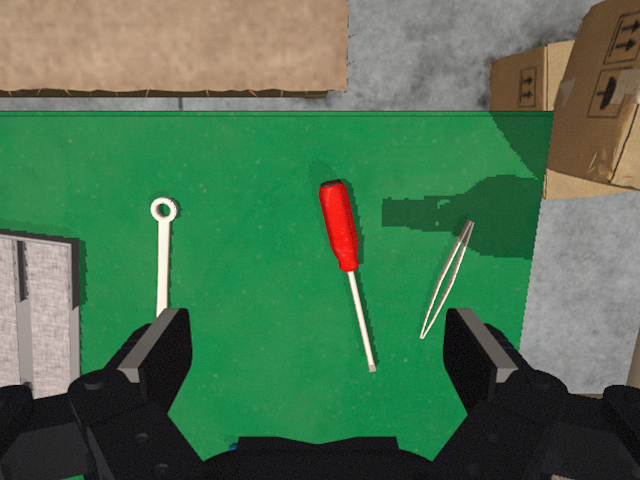

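The wrist view shows the spanner's ring end (164,210), the red driver from (333,183) to (372,370), and the tweezers from (470,225) to (422,337). Next I move right to look at the switch and nest.

Emit:
{"op": "step_arm", "data": {"increments": [[[1,-0.3,-1,-0.2,0,0,0],[1,-0.3,-1,-0.2,0,0,0],[1,-0.3,-1,-0.2,0,0,0]]]}}

```text
t: 1.75
ee_pos: [423.1, 202.8, 252.1]
tool_rot: [-180.0, 0.0, -179.9]
wrist_force: [-0.4, -0.5, 0.1]
grip_width: 85.3
grip_force: 0.0
```

Emit:
{"op": "step_arm", "data": {"increments": [[[-1,-0.3,-1,-0.2,0,0,0],[-1,-0.3,-1,-0.2,0,0,0],[-1,-0.3,-1,-0.2,0,0,0]]]}}

```text
t: 2.0
ee_pos: [453.7, 102.3, 272.5]
tool_rot: [-180.0, 0.1, -180.0]
wrist_force: [0.9, 0.7, 0.1]
grip_width: 51.9
grip_force: 0.0
```

Emit:
{"op": "step_arm", "data": {"increments": [[[-1,-0.3,-1,-0.2,0,0,0],[-1,-0.3,-1,-0.2,0,0,0],[-1,-0.3,-1,-0.2,0,0,0]]]}}

```text
t: 2.25
ee_pos: [484.2, 2.1, 292.4]
tool_rot: [-179.9, 0.1, 180.0]
wrist_force: [-0.4, 0.7, 0.4]
grip_width: 12.1
grip_force: 0.0
```

Emit:
{"op": "step_arm", "data": {"increments": [[[-1,-0.3,-1,0,0,0,0],[-1,-0.3,-1,0,0,0,0],[-1,-0.3,-1,0,0,0,0]]]}}

```text
t: 2.5
ee_pos: [514.4, -98.2, 291.4]
tool_rot: [-179.9, 0.0, 180.0]
wrist_force: [0.4, 0.8, 0.3]
grip_width: -0.0
grip_force: 0.0
```

Emit:
{"op": "step_arm", "data": {"increments": [[[-1,-0.2,-1,0,0,0,0],[-1,-0.2,-1,0,0,0,0],[-1,-0.2,-1,0,0,0,0]]]}}

```text
t: 2.75
ee_pos: [534.3, -198.5, 290.9]
tool_rot: [-179.9, 0.0, 179.9]
wrist_force: [-0.1, 1.0, -0.7]
grip_width: 0.1
grip_force: 0.0
```

Emit:
{"op": "step_arm", "data": {"increments": [[[-1,0,-0.4,0,0,0,0],[-1,0,-0.4,0,0,0,0],[-1,0,-0.4,0,0,0,0],[-1,0,-0.4,0,0,0,0],[-1,0,-0.4,0,0,0,0]]]}}

```text
t: 3.17
ee_pos: [533.9, -234.4, 291.5]
tool_rot: [180.0, -0.0, -179.9]
wrist_force: [0.1, -0.9, 0.1]
grip_width: -0.2
grip_force: 0.0
```

```bash
python3 - <<'E'
from h import *
import pickle
f=grab('wrist'); save(f,'w2.png'); pickle.dump(f,open('w2.pkl','wb')); s=manip.read_state(); print(s['t'],s['ee_pos'],s['tool_rot'],s['joint_pos'],s['grip_width'])
g=grab('scene'); pickle.dump(g,open('s2.pkl','wb'));save(g,'s2.png')
E
```

```text
3.2167 [ 533.89092595 -234.42087893  291.65919576] [ 1.79987217e+02  1.48654359e-02 -1.79880899e+02] [-2.37145347e+01  2.28489134e+01  2.18634811e+01  8.90061353e+01
  1.76998782e-02 -2.38336357e+01] 0.20604472537230123
```

View pics/w2.png

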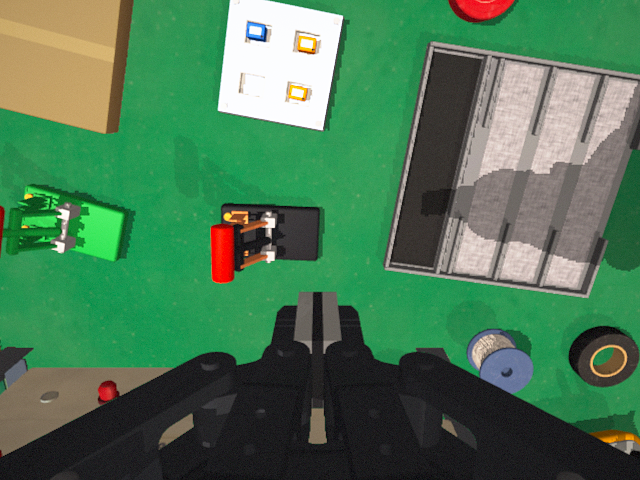

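The closed-finger view shows the blue relay (257,31), orange relays at (307,42) and (298,92), the red handle (222,253), the base from (222,205) to (319,260), and the tray corners (431,44), (387,268) and (589,296).

```bash
cat >> h.py <<'E'
def masks(f):
    h=cv2.cvtColor(f['frame'],cv2.COLOR_RGB2HSV)
    r=lambda a,b:cv2.inRange(h,np.array(a),np.array(b))
    return dict(orange=r((8,150,150),(28,255,255)),blue=r((100,120,60),(125,255,255)),red=r((0,170,110),(5,255,255))|r((174,170,110),(180,255,255)),
      white=r((0,0,185),(180,45,255)),black=r((0,0,0),(180,255,48)),green=r((40,60,20),(90,255,255)))
def blobs(m,amin=60):
    n,l,s,c=cv2.connectedComponentsWithStats(m); out=[]
    for i in range(1,n):
        if s[i,4]>=amin:
            pts=cv2.findNonZero((l==i).astype(np.uint8)); out.append((s[i,4],c[i],cv2.minAreaRect(pts)))
    return out
E
python3 - <<'E'
from h import *
import pickle
f=pickle.load(open('w2.pkl','rb')); m=masks(f)
sub=lambda k,x0,y0,x1,y1: cv2.bitwise_and(m[k],cv2.rectangle(np.zeros((480,640),np.uint8),(x0,y0),(x1,y1),255,-1))
W=lambda rect,z:[onz(f,*p,z)[:2].round(1).tolist() for p in cv2.boxPoints(rect)]
o=sub('orange',220,0,345,130)
for k,b in [('orange',o),('blue',sub('blue',220,0,345,130))]:
    for a,c,r in blobs(b,20): print(k,a,c.round(1),np.round(r[0],1),np.round(r[1],1),round(r[2]),'top',onz(f,*r[0],22).round(1),W(r,22))
# nest: non-green box
n=255-sub('green',200,0,360,150); n=cv2.bitwise_and(n,cv2.rectangle(np.zeros((480,640),np.uint8),(200,0),(360,150),255,-1))
for a,c,r in blobs(sub('white',200,0,360,150),2000): print('nest',a,W(r,14),onz(f,*r[0],14).round(1))
for a,c,r in blobs(sub('red',190,200,250,300),200): print('handle',a,r,W(r,80),onz(f,*r[0],80).round(1))
for a,c,r in blobs(sub('black',215,195,325,270),300): print('base',a,r,W(r,14),onz(f,*r[0],14).round(1))
for p in [(431,43),(386,268),(589,296)]: print('tray',onz(f,*p,14).round(1))
E
```

```text
orange 153 [306.4  44.2] [306.5  43.8] [18.1 14.6] 9 top [ 403.8 -243.6   22. ] [[408.5, -252.6], [396.7, -250.3], [399.1, -234.6], [410.9, -236.7]]
orange 126 [297.5  92.5] [297.4  92.6] [17.5 13.1] 11 top [ 444.8 -252.1   22. ] [[448.9, -261.2], [437.8, -258.6], [440.7, -243.1], [451.9, -245.5]]
blue 210 [256.3  31.9] [256.1  31.3] [20.4 16.6] 9 top [ 393.7 -287.9   22. ] [[399.0, -298.2], [385.8, -295.2], [388.5, -277.7], [401.7, -280.5]]
nest 11776 [[459.8, -334.9], [362.1, -309.7], [378.1, -211.1], [478.2, -229.3]] [ 417.7 -271.2   14. ]
handle 1268 ((222.0, 253.0), (58.0, 22.0), 90.0) [[553.9, -324.6], [553.8, -305.8], [607.1, -308.6], [607.1, -328.2]] [ 579.9 -316.7   80. ]
base 1409 ((269.1346435546875, 238.173095703125), (97.22317504882812, 66.7339096069336), 2.7263107299804688) [[619.8, -336.4], [548.8, -328.8], [553.3, -231.7], [624.7, -234.8]] [ 585.9 -282.9   14. ]
tray [ 401.7 -131.3   14. ]
tray [ 618.1 -161.7   14. ]
tray [649.4  56.2  14. ]
```

Switch pivot is about (580,-282), with the handle at (580,-317,80). All of it fits the given sizes. I'll push the handle left from its right side.

Emit:
{"op": "step_arm", "data": {"increments": [[[-1,-0.46,-1,0,0,0,0],[-1,-0.46,-1,0,0,0,0],[-1,-0.46,-1,0,0,0,0],[-1,-0.46,-1,0,0,0,0]]]}}

```text
t: 3.6
ee_pos: [580.8, -339.6, 288.2]
tool_rot: [-180.0, -0.1, 179.8]
wrist_force: [-1.9, -0.5, -0.2]
grip_width: -0.1
grip_force: 0.0
```

Emit:
{"op": "step_arm", "data": {"increments": [[[-1,0,-0.22,0,0,0,0],[-1,0,-0.22,1,0,0,0],[-1,0,-0.22,1,0,0,0],[-1,0,-0.22,1,0,0,0]]]}}

```text
t: 3.93
ee_pos: [577.3, -355.6, 185.2]
tool_rot: [179.7, -0.4, -180.0]
wrist_force: [-1.4, 0.5, -1.9]
grip_width: -0.1
grip_force: 0.0
```

Emit:
{"op": "step_arm", "data": {"increments": [[[-1,0,0,1,0,0,0],[-1,0,0,1,0,0,0],[-1,0,0,1,0,0,0],[-1,0,0,1,0,0,0]]]}}

```text
t: 4.27
ee_pos: [576.1, -354.4, 85.1]
tool_rot: [179.6, -0.6, -179.9]
wrist_force: [-0.8, -0.0, -0.8]
grip_width: -0.1
grip_force: 0.0
```

Emit:
{"op": "step_arm", "data": {"increments": [[[-1,0,0,0.24,0,0,0],[-1,0,0,0.24,0,0,0],[-1,0,0,0.24,0,0,0]]]}}

```text
t: 4.52
ee_pos: [579.7, -357.4, 68.2]
tool_rot: [180.0, -0.0, -180.0]
wrist_force: [0.0, -0.2, -0.1]
grip_width: 0.1
grip_force: 0.0
```

Emit:
{"op": "step_arm", "data": {"increments": [[[-1,0,0.08,0,0,0,0],[-1,0,0.16,0,0,0,0],[-1,0,0.24,0,0,0,0],[-1,0,0.32,0,0,0,0],[-1,0,0.4,0,0,0,0],[-1,0,0.48,0,0,0,0],[-1,0,0.56,0,0,0,0],[-1,0,0.64,0,0,0,0],[-1,0,0.72,0,0,0,0],[-1,0,0.72,0,0,0,0],[-1,0,0.72,0,0,0,0],[-1,0,0.72,0,0,0,0],[-1,0,0.72,0,0,0,0]]]}}

```text
t: 5.6
ee_pos: [579.6, -286.8, 67.2]
tool_rot: [-180.0, 0.0, 179.9]
wrist_force: [0.1, 0.3, 0.1]
grip_width: -0.0
grip_force: 0.0
```

Emit:
{"op": "step_arm", "data": {"increments": [[[-1,0,0,-1,0,0,0],[-1,0,0,-1,0,0,0],[-1,0,0,-1,0,0,0],[-1,0,0,-1,0,0,0],[-1,0,0,-1,0,0,0]]]}}

```text
t: 6.02
ee_pos: [580.5, -287.4, 169.2]
tool_rot: [-179.9, 0.2, 179.9]
wrist_force: [-0.1, 0.0, -0.5]
grip_width: 0.0
grip_force: 0.0
```

```bash
python3 - <<'E'
from h import *
import pickle
f=grab('side'); im=f['frame'][140:240,300:450,::-1]; cv2.imwrite('pics/c2.png',cv2.resize(im,None,fx=4,fy=4))
s=manip.read_state(); print(s['t'],s['ee_pos'],s['tool_rot'],s['joint_pos'])
E
```

```text
6.0667 [ 579.42674679 -286.79110398  167.22903461] [-1.79993243e+02  9.37005896e-03  1.79930305e+02] [-2.63325152e+01  3.23985615e+01  1.86747943e+01  7.62648399e+01
 -1.91377336e-03 -2.62628199e+01]
```

View pics/c2.png

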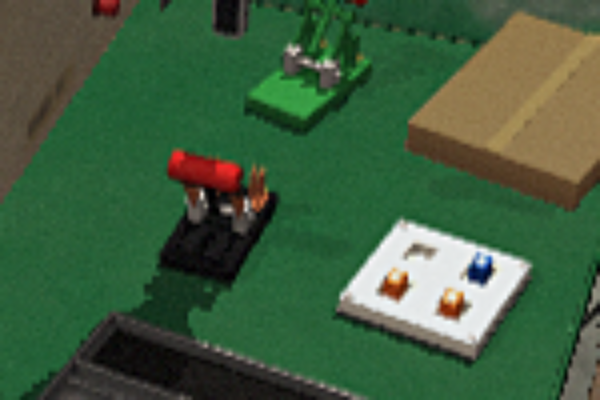

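The handle now leans left over the base at crop (205,170). I'll check its angle and cross-check the relays across two views.

```bash
python3 - <<'E'
from h import *
import pickle
f=grab('side'); w=pickle.load(open('w2.pkl','rb')); m=masks(f)
M=lambda k,x0,y0,x1,y1: cv2.bitwise_and(m[k],cv2.rectangle(np.zeros((480,640),np.uint8),(x0,y0),(x1,y1),255,-1))
print('expect off',proj(f,[581,-248.5,80.4]))
for a,c,r in blobs(M('red',330,160,375,200),20): print('handle',a,np.round(r[0],1),onz(f,*r[0],80).round(1))
for a,c,r in blobs(M('orange',385,195,435,225),5): print('or',a,r[0],onz(f,*r[0],20).round(1))
for p in [(403.8,-243.6,20),(444.8,-252.1,20)]: print(proj(f,p).round(1))
E
```

```text
expect off [351.32147052 182.74983624]
handle 97 [350.4 181.8] [ 584.9 -252.6   80. ]
or 7 (399.4000549316406, 209.8000030517578) [ 442.1 -253.2   20. ]
or 8 (413.38458251953125, 214.57691955566406) [ 401.4 -246.    20. ]
[412.3 214.9]
[398.3 209.8]
```

Emit:
{"op": "step_arm", "data": {"increments": [[[-1,1,0.35,0,0,0,0.733],[-1,1,0.35,0,0,0,0.733],[-1,1,0.35,0,0,0,0.733],[-1,1,0.35,0,0,0,0.733],[-1,1,0.35,0,0,0,0.733],[-1,1,0.35,0,0,0,0.733]]]}}

```text
t: 6.62
ee_pos: [478.0, -250.8, 165.6]
tool_rot: [-180.0, -0.2, 146.9]
wrist_force: [-0.4, -0.3, 0.3]
grip_width: -0.0
grip_force: 0.0
```

Emit:
{"op": "step_arm", "data": {"increments": [[[-0.39,0.294,-0.191,0,0,0,0.733],[-0.39,0.294,-0.191,0,0,0,0.733],[-0.39,0.294,-0.191,0,0,0,0.733],[-0.39,0.294,-0.191,0,0,0,0.733],[-0.39,0.294,-0.191,0,0,0,0.733],[-0.39,0.294,-0.191,0,0,0,0.733]]]}}

```text
t: 7.12
ee_pos: [444.0, -251.1, 166.0]
tool_rot: [-179.9, -0.1, 114.0]
wrist_force: [-0.5, -1.3, 0.3]
grip_width: 25.8
grip_force: 0.0
```

Emit:
{"op": "step_arm", "data": {"increments": [[[-0.39,0,0,1,0,0,0.733],[-0.39,0,0,1,0,0,0.733],[-0.39,0,0,1,0,0,0.733],[-0.39,0,0,1,0,0,0.733],[-0.39,0,0,1,0,0,0.733],[-0.39,0,0,1,0,0,0.733],[-0.39,0,0,1,0,0,0.733]]]}}

```text
t: 7.7
ee_pos: [444.4, -251.2, 66.6]
tool_rot: [-179.9, -0.0, 81.3]
wrist_force: [-0.4, -0.4, -0.2]
grip_width: 26.2
grip_force: 0.0
```

```bash
python3 - <<'E'
from h import *
f=grab('wrist'); save(f,'w3.png'); s=manip.read_state(); print(s['t'],s['ee_pos'],s['tool_rot'],s['joint_pos'],s['grip_width'])
m=masks(f)
for a,c,r in blobs(m['orange'],60): print('or',a,np.round(r[0]),np.round(r[1]),onz(f,*r[0],22).round(1))
for p in [(403.8,-243.6,22),(444.8,-252.1,22)]: print(proj(f,p).round(1))
E
```

```text
7.75 [ 444.56121216 -251.30590051   66.96566181] [-1.79971795e+02 -9.60120202e-03  8.12249128e+01] [-2.94784429e+01  2.26415695e+01 -1.34528607e+01  5.39353476e+01
 -9.90085159e-04  6.92966421e+01] 25.833200900500078
or 501 [230. 270.] [31. 26.] [ 403.6 -243.7   22. ]
or 487 [320. 274.] [25. 32.] [ 444.8 -252.3   22. ]
or 322 [632. 346.] [42. 15.] [ 590.6 -312.9   22. ]
or 282 [569. 346.] [25. 31.] [ 560.3 -308.2   22. ]
or 120 [566. 369.] [13. 10.] [ 558.8 -321.    22. ]
or 88 [608. 376.] [ 4. 23.] [ 580.  -328.2   22. ]
or 87 [595. 377.] [ 4. 22.] [ 573.3 -328.    22. ]
[230.3 269.2]
[319.9 273.6]
```

View pics/w3.png

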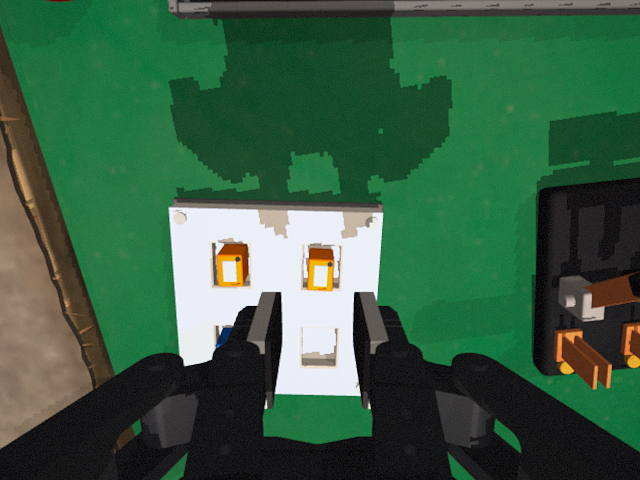

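The picture confirms the relay at (320,270), square between the fingers. I'll descend and grip.

Emit:
{"op": "step_arm", "data": {"increments": [[[-0.39,-0.01,0,0.35,0,0,0],[-0.39,-0.01,0,0.45,0,0,0],[-0.39,-0.01,0,0.52,0,0,0],[-0.39,-0.01,0,0.52,0,0,0],[-0.39,-0.01,0,0.52,0,0,0],[-1,-0.01,0,0.52,0,0,0],[-1,-0.01,0,0.52,0,0,0],[-1,-0.01,0,0.52,0,0,0],[-1,-0.01,0,0.52,0,0,0],[-1,-0.01,0,0.52,0,0,0],[-1,-0.01,0,0.52,0,0,0]]]}}

```text
t: 8.67
ee_pos: [444.9, -252.6, 16.0]
tool_rot: [179.9, 0.0, 81.0]
wrist_force: [-0.3, 0.0, 6.4]
grip_width: 9.9
grip_force: 59.2
```

Emit:
{"op": "step_arm", "data": {"increments": [[[-1,0,0,-0.2,0,0,0],[-1,0,0,-0.4,0,0,0],[-1,0,0,-0.6,0,0,0],[-1,0,0,-0.6,0,0,0],[-1,0,0,-0.6,0,0,0]]]}}

```text
t: 9.08
ee_pos: [445.2, -252.8, 76.1]
tool_rot: [179.9, 0.1, 81.0]
wrist_force: [-0.5, -0.5, 0.0]
grip_width: 9.7
grip_force: 59.1
```

Emit:
{"op": "step_arm", "data": {"increments": [[[-1,0.3,0.15,0,0,0,0],[-1,0.6,0.3,0,0,0,0],[-1,0.71,0.34,0,0,0,0],[-1,0.71,0.34,0,0,0,0]]]}}

```text
t: 9.42
ee_pos: [489.4, -185.0, 73.8]
tool_rot: [-179.9, -0.1, 81.2]
wrist_force: [-0.1, 0.3, 0.7]
grip_width: 9.5
grip_force: 59.1
```

Emit:
{"op": "step_arm", "data": {"increments": [[[-1,0.3,0.15,0,0,0,0],[-1,0.6,0.3,0,0,0,0],[-1,0.71,0.34,0,0,0,0],[-1,0.71,0.34,0,0,0,0],[-1,0.71,0.34,0,0,0,0]]]}}

```text
t: 9.83
ee_pos: [532.6, -122.8, 74.2]
tool_rot: [-179.9, 0.0, 81.1]
wrist_force: [-0.8, 0.0, -0.5]
grip_width: 9.7
grip_force: 59.1
```

```bash
python3 - <<'E'
from h import *
f=grab('wrist'); save(f,'w4.png'); s=manip.read_state(); print(s['t'],s['ee_pos'],s['tool_rot'],s['grip_width'],s['grip_force'])
m=masks(f)
for a,c,r in blobs(m['orange'],60): print('or',a,np.round(r[0]),np.round(r[1]),onz(f,*r[0],80).round(1))
C=np.array([525.5,-37.6]);a=-.1414;R=np.array([[np.cos(a),-np.sin(a)],[np.sin(a),np.cos(a)]])
for q in [(-111.5,-111),(111.5,-111),(-107.5,-107),(-107.5,-57),(20,-57)]: print(q,proj(f,[*(C+R@q),14]).round())
E
```

```text
9.8833 [ 532.39564433 -123.32103488   74.42698117] [-1.79863247e+02  4.30222567e-02  8.09940360e+01] 10.001042815995119 59.12804067134857
or 1094 [317. 316.] [59. 30.] [ 532.4 -119.8   80. ]
(-111.5, -111) [ 70. 314.]
(111.5, -111) [498. 309.]
(-107.5, -107) [ 76. 307.]
(-107.5, -57) [ 58. 213.]
(20, -57) [320. 209.]
```

View pics/w4.png

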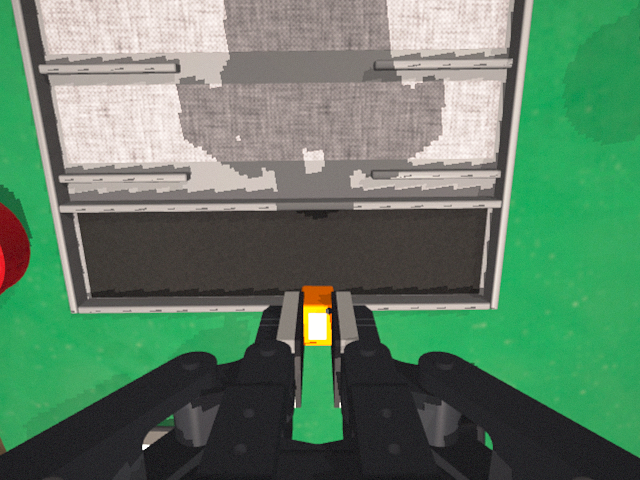

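The relay is held at (317,316), and the tray model matches the visible corners to about 3 px. Lowering into the bin.

Emit:
{"op": "step_arm", "data": {"increments": [[[-1,0.02,0,0.3,0,0,0],[-1,0.02,0,0.5,0,0,0],[-1,0.02,0,0.6,0,0,0],[-1,0.02,0,0.6,0,0,0],[-1,0.02,0,0.6,0,0,0],[-0.39,0.02,0,0.6,0,0,0],[-0.39,0.02,0,0.6,0,0,0],[-0.39,0.02,0,0.6,0,0,0],[-0.39,0.02,0,0.6,0,0,0],[-0.39,0.02,0,0.2,0,0,0],[-0.39,0.02,0,0,0,0,0],[-0.39,0.02,0,0,0,0,0]]]}}

```text
t: 10.88
ee_pos: [537.8, -121.5, 80.3]
tool_rot: [179.5, 0.0, 81.0]
wrist_force: [1.0, 0.3, 0.6]
grip_width: 26.1
grip_force: 0.0
```

```bash
python3 - <<'E'
from h import *
f=grab('wrist'); s=manip.read_state(); p=s['ee_pos']; print(s['t'],p,s['tool_rot'],s['grip_width'])
m=masks(f)
for a,c,r in blobs(m['orange'],60): print('or',a,np.round(r[0]),np.round(r[1]),onz(f,*r[0],18).round(1))
y=np.radians(s['tool_rot'][2]); d=np.array([403.8,-243.8])-p[:2]
print('shift', d@[np.cos(y),np.sin(y)], d@[np.sin(y),-np.cos(y)])
E
```

```text
10.9333 [ 536.55999783 -121.21143538   78.19547786] [1.79626898e+02 2.60053562e-02 8.10206412e+01] 25.842149062132812
or 556 [308. 258.] [38. 23.] [ 533. -120.   18.]
shift -141.8071957423894 -111.99951979708653
```

Emit:
{"op": "step_arm", "data": {"increments": [[[-0.39,-0.706,-0.541,0,0,0,0],[-0.39,-0.706,-0.541,0,0,0,0],[-0.39,-0.706,-0.541,0,0,0,0],[-0.39,-0.706,-0.541,0,0,0,0]]]}}

```text
t: 11.27
ee_pos: [466.9, -182.9, 74.3]
tool_rot: [-179.8, -0.0, 80.8]
wrist_force: [0.5, -0.1, -0.2]
grip_width: 25.7
grip_force: 0.0
```

Emit:
{"op": "step_arm", "data": {"increments": [[[-0.39,-0.706,-0.541,0,0,0,0],[-0.39,-0.706,-0.541,0,0,0,0],[-0.39,-0.706,-0.541,0,0,0,0],[-0.39,-0.706,-0.541,0,0,0,0],[-0.39,-0.706,-0.541,0,0,0,0],[-0.39,-0.706,-0.541,0,0,0,0]]]}}

```text
t: 11.77
ee_pos: [406.5, -242.5, 75.2]
tool_rot: [180.0, -0.0, 81.1]
wrist_force: [0.9, 0.3, 0.1]
grip_width: 26.2
grip_force: 0.0
```

```bash
python3 - <<'E'
from h import *
f=grab('wrist'); s=manip.read_state(); p=s['ee_pos']; print(s['t'],p,s['tool_rot'],s['grip_width'])
m=masks(f)
for a,c,r in blobs(m['orange'],60): print('or',a,np.round(r[0]),np.round(r[1]),onz(f,*r[0],22).round(1))
E
```

```text
11.8167 [ 406.54057226 -242.3542684    75.1993082 ] [ 1.79962728e+02 -1.91936585e-02  8.11366981e+01] 26.05368630850038
or 464 [313. 269.] [30. 24.] [ 403.6 -243.8   22. ]
or 339 [629. 347.] [18. 41.] [ 557.8 -311.2   22. ]
```

Emit:
{"op": "step_arm", "data": {"increments": [[[-0.39,-0.02,-0.026,0.3,0,0,0],[-0.39,-0.02,-0.026,0.5,0,0,0],[-0.39,-0.02,-0.026,0.59,0,0,0],[-0.39,-0.02,-0.026,0.59,0,0,0],[-0.39,-0.02,-0.026,0.59,0,0,0],[-1,-0.02,-0.026,0.59,0,0,0],[-1,-0.02,-0.026,0.59,0,0,0],[-1,-0.02,-0.026,0.59,0,0,0],[-1,-0.02,-0.026,0.59,0,0,0],[-1,-0.02,-0.026,0.59,0,0,0],[-1,-0.02,-0.026,0.59,0,0,0]]]}}

```text
t: 12.73
ee_pos: [403.0, -244.9, 16.9]
tool_rot: [179.9, -0.0, 81.0]
wrist_force: [1.0, 2.0, 3.5]
grip_width: 9.9
grip_force: 59.0
```

Emit:
{"op": "step_arm", "data": {"increments": [[[-1,0,0,-0.2,0,0,0],[-1,0,0,-0.4,0,0,0],[-1,0,0,-0.6,0,0,0],[-1,0,0,-0.6,0,0,0],[-1,0,0,-0.6,0,0,0]]]}}

```text
t: 13.15
ee_pos: [402.8, -245.5, 77.1]
tool_rot: [179.9, 0.1, 81.0]
wrist_force: [-0.2, 0.3, 0.2]
grip_width: 9.6
grip_force: 58.7
```

Emit:
{"op": "step_arm", "data": {"increments": [[[-1,0.3,0.1,0,0,0,0],[-1,0.6,0.2,0,0,0,0],[-1,0.71,0.2,0,0,0,0],[-1,0.71,0.2,0,0,0,0]]]}}

```text
t: 13.48
ee_pos: [432.3, -175.5, 74.9]
tool_rot: [-179.8, -0.1, 81.2]
wrist_force: [-0.8, 0.0, -0.2]
grip_width: 9.4
grip_force: 58.7
```

Emit:
{"op": "step_arm", "data": {"increments": [[[-1,0.3,0.1,0,0,0,0],[-1,0.6,0.2,0,0,0,0],[-1,0.71,0.2,0,0,0,0],[-1,0.71,0.2,0,0,0,0],[-1,0.71,0.2,0,0,0,0],[-1,0.71,0.2,0,0,0,0]]]}}

```text
t: 13.98
ee_pos: [463.0, -111.7, 75.8]
tool_rot: [-179.9, 0.0, 81.0]
wrist_force: [0.2, 0.2, 0.3]
grip_width: 9.6
grip_force: 58.7
```

```bash
python3 - <<'E'
from h import *
f=grab('wrist'); s=manip.read_state(); p=s['ee_pos']; print(s['t'],p,s['tool_rot'],s['grip_width'],s['grip_force'])
m=masks(f)
for a,c,r in blobs(m['orange'],60): print('or',a,np.round(r[0]),np.round(r[1]),onz(f,*r[0],18).round(1),onz(f,*r[0],80).round(1))
E
```

```text
14.0333 [ 463.08407416 -111.82366218   75.91943192] [-1.79934698e+02  3.49029073e-02  8.09344007e+01] 9.2733513119975 58.69597792625427
or 921 [458. 257.] [34. 41.] [ 531.7 -119.8   18. ] [513.8 -95.3  80. ]
or 1116 [318. 312.] [58. 31.] [ 458.1 -138.3   18. ] [ 463.  -108.1   80. ]
```

Held. Now I lower and release, rise, turn the yaw back towards 180 and close the fingers.

Emit:
{"op": "step_arm", "data": {"increments": [[[-1,0,0,0.3,0,0,0],[-1,0,0,0.5,0,0,0],[-1,0,0,0.62,0,0,0],[-1,0,0,0.62,0,0,0],[-1,0,0,0.62,0,0,0],[-0.39,0,0,0.62,0,0,0],[-0.39,0,0,0.62,0,0,0],[-0.39,0,0,0.62,0,0,0],[-0.39,0,0,0.62,0,0,0],[-0.39,0,0,0.2,0,0,0],[-0.39,0,0,-0.3,0,0,0],[-0.39,0,0,-0.3,0,0,0],[-0.39,0,0,-0.3,0,0,0],[-0.39,0,0,-0.3,0,0,0]]]}}

```text
t: 15.2
ee_pos: [464.6, -110.9, 107.2]
tool_rot: [179.9, 0.0, 81.0]
wrist_force: [-0.8, 0.1, 0.9]
grip_width: 26.0
grip_force: 0.0
```

Emit:
{"op": "step_arm", "data": {"increments": [[[-0.39,0,0,-1,0,0,0],[-0.39,0,0,-1,0,0,0],[-0.39,0,0,-1,0,0,0],[-0.39,0,0,-1,0,0,0],[-0.39,0,0,-1,0,0,0]]]}}

```text
t: 15.62
ee_pos: [463.8, -110.8, 205.7]
tool_rot: [-180.0, 0.0, 81.0]
wrist_force: [-0.1, -0.1, -0.5]
grip_width: 26.2
grip_force: 0.0
```

```bash
python3 - <<'E'
from h import *
f=grab('wrist'); save(f,'w5.png'); s=manip.read_state(); p=s['ee_pos']; print(s['t'],p,s['tool_rot'],s['grip_width'],s['grip_force'])
m=masks(f)
C=np.array([525.5,-37.6]);a=-.1414;R=np.array([[np.cos(a),-np.sin(a)],[np.sin(a),np.cos(a)]])
for a,c,r in blobs(m['orange'],60): q=onz(f,*r[0],16);print('or',a,np.round(r[0]),np.round(r[1]),q.round(1),'tray',(R.T@(q[:2]-C)).round(1))
E
```

```text
15.6667 [ 462.92090398 -110.56577323  204.50010015] [-1.79827968e+02 -1.02505755e-02  8.10162950e+01] 26.096392833449254 0.0
or 244 [318. 206.] [23. 15.] [ 463.4 -110.1   16. ] tray [-51.2 -80.6]
or 247 [406. 206.] [23. 17.] [ 533.1 -121.1   16. ] tray [ 19.3 -81.6]
```

View pics/w5.png

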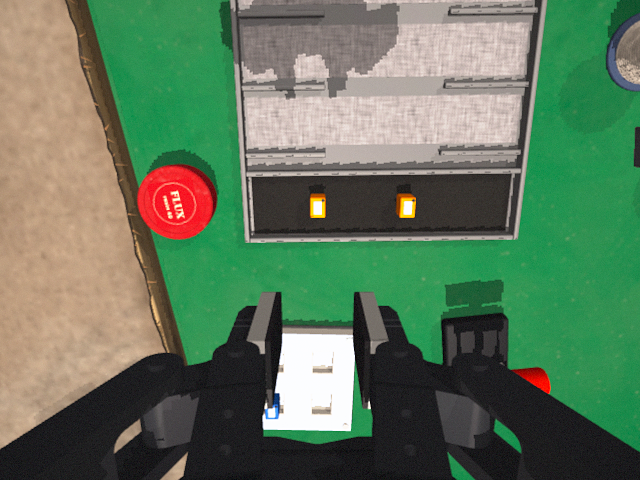

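Both relays stand in the bin, at (318,206) and (406,206). I'll verify the handle, then reset the switch by pushing right from its left side.

Emit:
{"op": "step_arm", "data": {"increments": [[[-1,-0.35,0.65,0,0,0,0],[-1,-0.35,0.65,0,0,0,0],[-1,-0.35,0.65,0,0,0,0]]]}}

```text
t: 15.92
ee_pos: [524.8, -157.9, 202.0]
tool_rot: [-179.8, 0.0, 80.9]
wrist_force: [1.0, -0.2, 0.4]
grip_width: -0.0
grip_force: 0.0
```

Emit:
{"op": "step_arm", "data": {"increments": [[[-1,-0.35,0.65,0.6,0,0,0],[-1,-0.35,0.65,0.6,0,0,0],[-1,-0.35,0.65,0.6,0,0,0],[-1,-0.35,0.65,0.6,0,0,0],[-1,-0.35,0.65,0.6,0,0,0],[-1,-0.35,0.65,0.6,0,0,0]]]}}

```text
t: 16.42
ee_pos: [580.4, -199.5, 146.3]
tool_rot: [-179.9, -0.0, 81.0]
wrist_force: [-0.1, 0.6, -0.1]
grip_width: 0.0
grip_force: 0.0
```

```bash
python3 - <<'E'
from h import *
f=grab('side'); s=manip.read_state(); p=s['ee_pos']; print(s['t'],p,s['tool_rot'],s['grip_width'])
m=masks(f)['red'][155:205,325:385]
for a,c,r in blobs(m,15): u=np.array(r[0])+[325,155]; print('red',a,u.round(1),onz(f,*u,80.4).round(1))
E
```

```text
16.4667 [ 580.87364691 -199.5346459   147.33452364] [ 1.79973627e+02 -5.09667672e-03  8.10464780e+01] -0.15631311244020596
red 99 [350.4 181.9] [ 584.6 -251.6   80.4]
```

Emit:
{"op": "step_arm", "data": {"increments": [[[-1,0,0,0.4,0,0,0],[-1,0,0,0.79,0,0,0],[-1,0,0,0.79,0,0,0],[-1,0,0,0.79,0,0,0],[-1,0,0,0.79,0,0,0]]]}}

```text
t: 16.88
ee_pos: [582.5, -200.3, 70.1]
tool_rot: [179.8, 0.0, 81.0]
wrist_force: [0.8, -0.6, -0.5]
grip_width: 0.4
grip_force: 0.0
```

Emit:
{"op": "step_arm", "data": {"increments": [[[-1,-0.1,0.02,0,0,0,0],[-1,-0.2,0.03,0,0,0,0],[-1,-0.3,0.05,0,0,0,0],[-1,-0.4,0.06,0,0,0,0],[-1,-0.5,0.08,0,0,0,0],[-1,-0.6,0.1,0,0,0,0],[-1,-0.7,0.11,0,0,0,0],[-1,-0.77,0.12,0,0,0,0],[-1,-0.82,0.13,0,0,0,0],[-1,-0.82,0.13,0,0,0,0],[-1,-0.82,0.13,0,0,0,0],[-1,-0.82,0.13,0,0,0,0]]]}}

```text
t: 17.88
ee_pos: [581.4, -282.9, 67.1]
tool_rot: [-180.0, -0.0, 81.0]
wrist_force: [-0.1, 0.5, 0.0]
grip_width: -0.1
grip_force: 0.0
```

Emit:
{"op": "step_arm", "data": {"increments": [[[-1,0,0,-1,0,0,0],[-1,0,0,-1,0,0,0],[-1,0,0,-1,0,0,0],[-1,0,0,-1,0,0,0],[-1,0,0,-1,0,0,0]]]}}

```text
t: 18.3
ee_pos: [582.6, -283.0, 169.3]
tool_rot: [179.8, 0.1, 81.1]
wrist_force: [0.7, 0.2, 0.1]
grip_width: 0.1
grip_force: 0.0
```

```bash
python3 - <<'E'
from h import *
f=grab('side'); s=manip.read_state(); p=s['ee_pos']; print(s['t'],p,s['tool_rot'],s['grip_width'])
m=masks(f)['red'][150:205,325:385]
for a,c,r in blobs(m,15): u=np.array(r[0])+[325,150]; print('red',a,u.round(1),onz(f,*u,80.4).round(1))
im=f['frame'][140:240,300:450,::-1]; cv2.imwrite('pics/c3.png',cv2.resize(im,None,fx=4,fy=4))
print(proj(f,[580,-316.7,80.4]))
E
```

```text
18.35 [ 581.48309774 -282.64560021  167.37343198] [ 1.79989996e+02 -6.86205758e-04  8.10637167e+01] 0.028483310814687565
red 96 [359.2 168.6] [ 581.3 -320.6   80.4]
[359.25031081 169.38524473]
```

The switch reads on again: handle at y=-321, 69 mm from its off position. Now to the instruments.

Emit:
{"op": "step_arm", "data": {"increments": [[[-1,1,-0.3,-0.4,0,0,-0.733],[-1,1,-0.3,-0.4,0,0,-0.733],[-1,1,-0.3,-0.4,0,0,-0.733],[-1,1,-0.3,-0.4,0,0,-0.733],[-1,1,-0.3,-0.4,0,0,-0.733]]]}}

```text
t: 18.77
ee_pos: [566.7, -177.3, 206.4]
tool_rot: [-179.9, -0.1, 114.5]
wrist_force: [0.6, -0.6, 0.2]
grip_width: 0.0
grip_force: 0.0
```

Emit:
{"op": "step_arm", "data": {"increments": [[[-1,1,0,-0.4,0,0,-0.733],[-1,1,0,-0.4,0,0,-0.733],[-1,1,0,-0.4,0,0,-0.733],[-1,1,0,-0.4,0,0,-0.733],[-1,1,0,-0.4,0,0,-0.733]]]}}

```text
t: 19.18
ee_pos: [525.6, -86.5, 246.4]
tool_rot: [-180.0, -0.1, 147.5]
wrist_force: [-0.3, -0.7, -1.2]
grip_width: -0.1
grip_force: 0.0
```

Emit:
{"op": "step_arm", "data": {"increments": [[[-1,1,1,0,0,0,-0.733],[-1,1,1,0,0,0,-0.733],[-1,1,1,0,0,0,-0.733],[-1,1,1,0,0,0,-0.733],[-1,1,1,0,0,0,-0.733]]]}}

```text
t: 19.6
ee_pos: [495.1, 53.6, 245.3]
tool_rot: [180.0, -0.3, -179.4]
wrist_force: [-0.1, -0.6, -0.7]
grip_width: -0.1
grip_force: 0.0
```

Emit:
{"op": "step_arm", "data": {"increments": [[[-1,0.2,1,0,0,0,0],[-1,0.2,1,0,0,0,0],[-1,0.2,1,0,0,0,0]]]}}

```text
t: 19.85
ee_pos: [475.2, 152.9, 245.2]
tool_rot: [180.0, -0.3, -179.9]
wrist_force: [0.6, -0.4, 0.2]
grip_width: 0.0
grip_force: 0.0
```

Emit:
{"op": "step_arm", "data": {"increments": [[[-1,0.2,1,0,0,0,0],[-1,0.2,1,0,0,0,0],[-1,0.2,1,0,0,0,0],[-1,0.2,1,0,0,0,0],[-1,0.2,1,0,0,0,0]]]}}

```text
t: 20.27
ee_pos: [456.1, 250.5, 245.2]
tool_rot: [-179.9, -0.2, -179.9]
wrist_force: [0.3, 0.1, -0.2]
grip_width: -0.1
grip_force: 0.0
```

```bash
python3 - <<'E'
from h import *
import pickle
f=grab('wrist'); save(f,'w6.png'); pickle.dump(f,open('w6.pkl','wb')); s=manip.read_state(); p=s['ee_pos']; print(s['t'],p,s['tool_rot'],s['joint_pos'])
m=masks(f)
for k in ['white','red']:
  for a,c,r in blobs(m[k],100): print(k,a,np.round(r[0]),np.round(r[1]),round(r[2]),onz(f,*r[0],5).round(1))
E
```

```text
20.3167 [456.45817208 249.55089002 245.57088823] [-1.79867902e+02 -1.77027349e-01 -1.79961194e+02] [ 2.86840549e+01  1.59596467e+01  5.30280914e+00  7.95618483e+01
 -3.10660983e-02  2.86451041e+01]
white 1945 [219. 210.] [ 27. 176.] 3 [469.2 160.5   5. ]
white 16881 [ 76. 263.] [223. 116.] 87 [521.4  21.3   5. ]
white 3425 [ 10. 258.] [205.  21.] 90 [517.1 -40.1   5. ]
white 291 [422. 264.] [70.  5.] 81 [520.9 350.    5. ]
white 185 [598. 390.] [ 2. 81.] 90 [659.  542.5   5. ]
red 2452 [403. 153.] [93. 29.] 81 [417.4 326.    5. ]
```

View pics/w6.png

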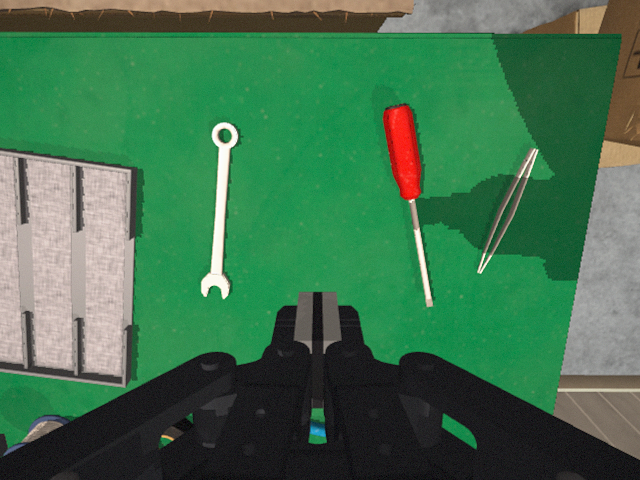

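The view shows the spanner from ring (225,136) to jaws (215,287), the driver from (397,107) to (430,305), and the tweezers from (535,150) to (480,271). The tray's left corners are at (134,168) and (126,385).

```bash
cat >> h.py <<'E'
C=np.array([525.5,-37.6]);_a=-.1414;RT=np.array([[np.cos(_a),-np.sin(_a)],[np.sin(_a),np.cos(_a)]])
def T(q): return C+RT@np.array(q,float)      # tray -> world xy
def Ti(p): return RT.T@(np.array(p,float)[:2]-C)
def shift(p,dst,yaw):                          # world move -> tool x,y,z in units of 100 mm
    d=np.array(dst,float)-p; y=np.radians(yaw)
    return np.round([d[:2]@[np.cos(y),np.sin(y)]/100,d[:2]@[np.sin(y),-np.cos(y)]/100,-d[2]/100],3)
E
python3 - <<'E'
from h import *
import pickle
f=pickle.load(open('w6.pkl','rb'))
for u in [(134,168),(126,385)]: p=onz(f,*u,14); print('tray',p.round(1),Ti(p).round(1))
def seg(n,a,b,z):
    p,q=onz(f,*a,z),onz(f,*b,z); d=q-p; print(n,((p+q)/2).round(1),'len',np.linalg.norm(d).round(1),'ang',np.degrees(np.arctan2(d[1],d[0])).round(1))
m=masks(f)['white']; l=cv2.connectedComponents(m)[1]; L=l[210,219] or l[200,221]
pts=cv2.findNonZero((l==L).astype(np.uint8)); pp=pts[:,0,:]
sh=pp[(pp[:,1]>165)&(pp[:,1]<260)]; k=np.polyfit(sh[:,1],sh[:,0],1); g=lambda v:(np.polyval(k,v),v)
print('sp rows',pp[:,1].min(),pp[:,1].max()); seg('spanner',g(pp[:,1].min()),g(pp[:,1].max()),4)
seg('driver',(397,106),(430,305),12); seg('tweez',(535,150),(480,271),5)
E
```

```text
tray [430.4  90.8  14. ] [-112.3  113.7]
tray [648.9  57.4  14. ] [108.7 111.4]
sp rows 122 298
spanner [474.6 160.1   4. ] len 167.1 ang -7.1
driver [469.2 337.9  12. ] len 186.9 ang 12.8
tweez [471.4 423.7   5. ] len 119.0 ang -17.6
```

Emit:
{"op": "step_arm", "data": {"increments": [[[-0.06,-0.18,-0.895,0.9,0,0,0.156],[-0.06,-0.18,-0.895,0.9,0,0,0.156],[-0.06,-0.18,-0.895,0.9,0,0,0.156],[-0.06,-0.18,-0.895,0.9,0,0,0.156],[-0.06,-0.18,-0.895,0.9,0,0,0.156]]]}}

```text
t: 20.73
ee_pos: [473.5, 156.8, 154.7]
tool_rot: [-179.8, -0.3, 172.6]
wrist_force: [0.5, 0.3, 0.6]
grip_width: 40.5
grip_force: 0.0
```

Emit:
{"op": "step_arm", "data": {"increments": [[[-0.06,0,0,0.9,0,0,0],[-0.06,0,0,0.9,0,0,0],[-0.06,0,0,0.9,0,0,0],[-0.06,0,0,0.9,0,0,0],[-0.06,0,0,0.9,0,0,0],[-0.06,0,0,0.9,0,0,0],[-0.06,0,0,0.9,0,0,0]]]}}

```text
t: 21.32
ee_pos: [477.6, 161.3, 70.0]
tool_rot: [179.9, 0.3, 173.0]
wrist_force: [0.9, 0.4, 0.0]
grip_width: 40.1
grip_force: 0.0
```

```bash
python3 - <<'E'
from h import *
f=grab('side'); s=manip.read_state(); p=s['ee_pos']; print(s['t'],p,s['tool_rot'],s['grip_width'])
w=grab('wrist'); m=masks(w)['white']; 
for a,c,r in blobs(m,300): print(a,np.round(r[0]),np.round(r[1]),r[2],onz(w,*r[0],4).round(1))
print('expected centre px',proj(w,[474.6,160.1,4]).round())
# shank line crossing image rows
for v in (120,160,200): 
    xs=np.flatnonzero(m[v,230:420])+230
    if len(xs): q=onz(w,xs.mean(),v,5); print(v,xs.min(),xs.max(),q.round(1))
print(shift(p,[474.6,160.1,2],s['tool_rot'][2]))
E
```

```text
21.3667 [477.32161638 161.18756877  69.67328528] [179.88337365   0.23849713 172.96378586] 39.99874598418292
5894 [314. 236.] [311.  47.] 90.0 [465.6 161.8   4. ]
684 [ 84. 195.] [161.  49.] 20.013565063476562 [431.2  51.6   4. ]
10737 [ 26. 309.] [230.  65.] 81.63410949707031 [487.4   3.8   4. ]
12634 [110. 283.] [177. 107.] 85.38934326171875 [478.1  52.5   4. ]
350 [158. 470.] [19. 39.] 39.80557632446289 [600.4  49.4   4. ]
expected centre px [313. 253.]
120 296 333 [409.6 168.8   5. ]
160 306 323 [427.9 166.5   5. ]
200 306 322 [447.2 163.8   5. ]
[ 0.026 -0.014  0.677]
```

Emit:
{"op": "step_arm", "data": {"increments": [[[-0.06,0.026,-0.014,0.35,0,0,0],[-0.06,0.026,-0.014,0.55,0,0,0],[-0.06,0.026,-0.014,0.64,0,0,0],[-0.06,0.026,-0.014,0.675,0,0,0],[-0.06,0.026,-0.014,0.675,0,0,0],[-0.06,0.026,-0.014,0.675,0,0,0],[-1,0.026,-0.014,0.675,0,0,0],[-1,0.026,-0.014,0.675,0,0,0],[-1,0.026,-0.014,0.675,0,0,0],[-1,0.026,-0.014,0.675,0,0,0],[-1,0.026,-0.014,0.675,0,0,0],[-1,0.026,-0.014,0.675,0,0,0],[-1,0.026,-0.014,0.675,0,0,0]]]}}

```text
t: 22.5
ee_pos: [473.7, 159.7, 1.1]
tool_rot: [179.9, 0.1, 172.9]
wrist_force: [-0.9, -0.2, 6.4]
grip_width: 8.2
grip_force: 58.8
```

Emit:
{"op": "step_arm", "data": {"increments": [[[-1,0,0,-0.15,0,0,0],[-1,0,0,-0.3,0,0,0],[-1,0,0,-0.4,0,0,0],[-1,0,0,-0.5,0,0,0],[-1,0,0,-0.5,0,0,0],[-1,0,0,-0.5,0,0,0]]]}}

```text
t: 23.0
ee_pos: [473.2, 159.4, 50.3]
tool_rot: [180.0, 0.1, 172.9]
wrist_force: [0.2, 0.1, -0.0]
grip_width: 8.3
grip_force: 59.0
```

```bash
python3 - <<'E'
from h import *
s=manip.read_state(); p=s['ee_pos']; print(s['t'],p,s['tool_rot'],s['grip_width'],s['grip_force'])
w=grab('wrist'); save(w,'w7.png')
t=T((0,84)); print(t,shift(p,[*(t+[-.5,1]),52],s['tool_rot'][2]))
E
```

```text
23.0 [473.16846651 159.44292012  50.2652149 ] [1.79964595e+02 7.24882290e-02 1.72945403e+02] 8.3347862481747 58.95577311515808
[537.33805951  45.5616519 ] [-0.771 -1.042 -0.017]
```

View pics/w7.png

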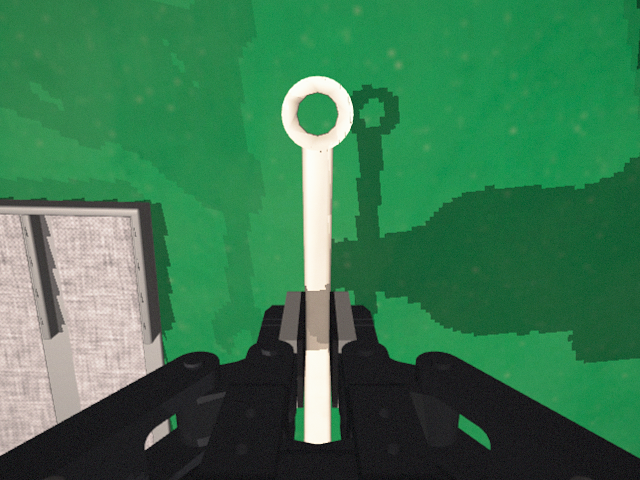

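The spanner is held straight (ring at (317,112)). I'll move over the left lane and lower it.

Emit:
{"op": "step_arm", "data": {"increments": [[[-1,-0.385,-0.52,0,0,0,0],[-1,-0.385,-0.52,0,0,0,0],[-1,-0.385,-0.52,0,0,0,0],[-1,-0.385,-0.52,0,0,0,0]]]}}

```text
t: 23.38
ee_pos: [504.2, 102.0, 48.8]
tool_rot: [-180.0, -0.1, 172.8]
wrist_force: [-0.9, -0.8, -0.7]
grip_width: 8.6
grip_force: 59.0
```

Emit:
{"op": "step_arm", "data": {"increments": [[[-1,-0.385,-0.52,0,0,0,0.023],[-1,-0.385,-0.52,0,0,0,0.023],[-1,-0.385,-0.52,0,0,0,0.023],[-1,-0.385,-0.52,0,0,0,0.023],[-1,-0.385,-0.52,0,0,0,0.023],[-1,-0.385,-0.52,0,0,0,0.023]]]}}

```text
t: 23.88
ee_pos: [535.1, 47.7, 49.3]
tool_rot: [180.0, -0.1, 172.0]
wrist_force: [0.1, 0.1, -1.2]
grip_width: 8.2
grip_force: 59.1
```

```bash
python3 - <<'E'
from h import *
s=manip.read_state(); p=s['ee_pos']; print(s['t'],p,s['tool_rot'],s['grip_width'],s['grip_force'],Ti(p))
w=grab('wrist'); save(w,'w8.png')
for q in [(-107.5,107),(-107.5,61),(-45,61)]: print(proj(w,[*T(q),10]).round())
E
```

```text
23.8833 [535.14814095  47.70733855  49.29293807] [ 1.79999429e+02 -1.04985138e-01  1.72001374e+02] 8.155673061299487 59.069135785102844 [-2.47045251 85.81564834]
[371.  23.]
[253.  23.]
[258. 184.]
```

View pics/w8.png

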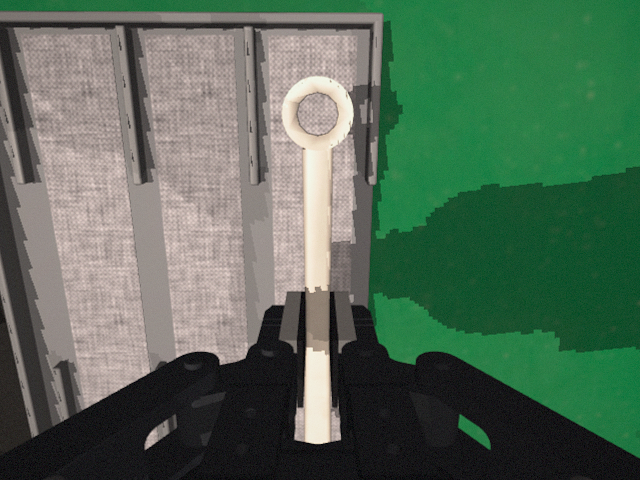

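Emit:
{"op": "step_arm", "data": {"increments": [[[-1,-0.02,-0.015,0.2,0,0,0],[-1,-0.02,-0.015,0.35,0,0,0],[-1,-0.02,-0.015,0.42,0,0,0],[-1,-0.02,-0.015,0.447,0,0,0],[-1,-0.02,-0.015,0.447,0,0,0],[-1,-0.02,-0.015,0.447,0,0,0],[-0.4,-0.02,-0.015,0.447,0,0,0],[-0.4,-0.02,-0.015,0.447,0,0,0],[-0.4,-0.02,-0.015,0.447,0,0,0],[-0.4,-0.02,-0.015,0.447,0,0,0],[-0.4,-0.02,-0.015,0.3,0,0,0],[-0.4,-0.02,-0.015,0,0,0,0],[-0.4,-0.02,-0.015,-0.4,0,0,0],[-0.4,-0.02,-0.015,-0.4,0,0,0]]]}}

```text
t: 25.1
ee_pos: [543.2, 45.2, 97.2]
tool_rot: [179.8, 0.7, 171.9]
wrist_force: [2.0, -1.0, 1.5]
grip_width: 25.7
grip_force: 0.0
```

Emit:
{"op": "step_arm", "data": {"increments": [[[-0.4,0.7,0.9,-0.8,0,0,0],[-0.4,0.7,0.9,-0.8,0,0,0],[-0.4,0.7,0.9,-0.8,0,0,0],[-0.4,0.7,0.9,-0.8,0,0,0]]]}}

```text
t: 25.43
ee_pos: [481.4, 147.1, 173.6]
tool_rot: [179.8, 0.2, 172.1]
wrist_force: [0.2, -0.3, 1.1]
grip_width: 25.4
grip_force: 0.0
```

Emit:
{"op": "step_arm", "data": {"increments": [[[0.2,0,1,-0.3,0,0,0],[0.2,0,1,-0.3,0,0,0],[0.2,0,1,-0.3,0,0,0],[0.2,0,1,-0.3,0,0,0],[0.2,0,1,-0.3,0,0,0],[0.2,0,1,-0.3,0,0,0]]]}}

```text
t: 25.93
ee_pos: [495.2, 242.1, 199.0]
tool_rot: [-179.9, -0.1, 171.9]
wrist_force: [-0.7, 0.8, 0.1]
grip_width: 51.1
grip_force: 0.0
```

```bash
cat > meas.py <<'E'
from h import *
w=grab('wrist'); s=manip.read_state(); p=s['ee_pos']; print(s['t'].__round__(2),p.round(1),s['tool_rot'].round(1),s['grip_width'].__round__(1))
import sys
save(w,sys.argv[1]+'.png')
m=masks(w)
for k in ['red','white']:
    for a,c,r in blobs(m[k],80):
        b=cv2.boxPoints(r); l=[np.linalg.norm(b[i]-b[(i+1)%4]) for i in (0,1)]
        i=int(l[0]<l[1]); e1=(b[i]+b[(i-1)%4])/2; e2=(b[i+1]+b[(i+2)%4])/2
        z=12 if k=='red' or max(l)>0 and min(l)<8 else 5
        P,Q=onz(w,*e1,z),onz(w,*e2,z); d=Q-P
        print(k,a,'px',np.round(r[0]),np.round(l),'world',((P+Q)/2).round(1),'ends',P[:2].round(1),Q[:2].round(1),'len',np.hypot(*d[:2]).round(1),'ang',((np.degrees(np.arctan2(d[1],d[0]))+90)%180-90).round(1),'tray',Ti((P+Q)/2).round(1))
E
python3 meas.py w9
```

```text
25.98 [495.1 241.6 199. ] [-1.799e+02 -1.000e-01  1.719e+02] 51.3
red 3687 px [414.  86.] [ 36. 115.] world [417.3 325.2  12. ] ends [377.9 315.8] [456.7 334.6] len 81.0 ang 13.4 tray [-158.3  343.9]
white 90 px [543. 133.] [40.  2.] world [462.5 417.8  12. ] ends [475.8 413.1] [449.2 422.6] len 28.2 ang -19.8 tray [-126.5  442. ]
white 200 px [436. 161.] [ 6. 40.] world [472.5 337.3  12. ] ends [457.4 334.1] [487.6 340.5] len 30.8 ang 12.0 tray [-105.3  363.7]
white 18972 px [ 61. 268.] [125. 238.] world [526.7  20.5   5. ] ends [422.2  40.7] [6.312e+02 3.000e-01] len 212.8 ang -10.9 tray [-7.  57.7]
white 112 px [ 44. 188.] [ 4. 55.] world [450.4  33.7  12. ] ends [429.3  36.8] [471.4  30.5] len 42.6 ang -8.6 tray [-84.4  60. ]
white 151 px [462. 242.] [ 5. 34.] world [539.3 353.3  12. ] ends [525.1 350. ] [553.5 356.7] len 29.2 ang 13.2 tray [-41.4 389. ]
white 1057 px [ 10. 344.] [21. 92.] world [582.1 -44.7   5. ] ends [538.  -29.1] [626.1 -60.2] len 93.4 ang -19.4 tray [57.  1.]
```

Emit:
{"op": "step_arm", "data": {"increments": [[[0.2,0.706,0.789,0.9,0,0,-0.478],[0.2,0.706,0.789,0.9,0,0,-0.478],[0.2,0.706,0.789,0.9,0,0,-0.478],[0.2,0.706,0.789,0.9,0,0,-0.478],[0.2,0.706,0.789,0.9,0,0,-0.478],[0.2,0.706,0.789,0.9,0,0,-0.478],[0.2,0.706,0.789,0.9,0,0,-0.478]]]}}

```text
t: 26.57
ee_pos: [438.3, 330.1, 111.0]
tool_rot: [180.0, 0.1, -166.7]
wrist_force: [-0.3, -0.7, 0.3]
grip_width: 51.5
grip_force: 0.0
```

```bash
python3 meas.py w10 | head -3; python3 -c "
from h import *
s=manip.read_state();print(shift(s['ee_pos'],[436.3,329.7,4],s['tool_rot'][2]))"
```

```text
26.62 [438.6 330.2 111.3] [ 180.     0.2 -166.7] 51.1
red 5390 px [316. 202.] [ 43. 138.] world [418.7 325.1  12. ] ends [379.3 315.8] [458.1 334.3] len 80.9 ang 13.2 tray [-156.8  344. ]
white 868 px [315. 341.] [  6. 138.] world [506.6 345.4  12. ] ends [458.7 334.2] [554.5 356.6] len 98.4 ang 13.2 tray [-72.6 376.5]
[2.300e-02 1.000e-03 1.073e+00]
```

Emit:
{"op": "step_arm", "data": {"increments": [[[0.1,0.01,0,0.4,0,0,0],[0.1,0.01,0,0.8,0,0,0],[0.1,0.01,0,0.95,0,0,0],[0.1,0.01,0,1,0,0,0],[0.1,0.01,0,1,0,0,0]]]}}

```text
t: 27.03
ee_pos: [436.4, 329.5, 9.5]
tool_rot: [-180.0, -0.0, -166.7]
wrist_force: [-0.1, -0.7, 0.1]
grip_width: 46.9
grip_force: 0.0
```

Emit:
{"op": "step_arm", "data": {"increments": [[[0.1,0,0,0.07,0,0,0],[0.1,0,0,0.07,0,0,0],[-1,0,0,0.07,0,0,0],[-1,0,0,0.07,0,0,0],[-1,0,0,0.07,0,0,0],[-1,0,0,0.07,0,0,0],[-1,0,0,0.07,0,0,0],[-1,0,0,0.07,0,0,0]]]}}

```text
t: 27.7
ee_pos: [437.0, 331.5, 4.4]
tool_rot: [179.9, 0.2, -166.6]
wrist_force: [0.5, -0.7, 6.5]
grip_width: 23.6
grip_force: 59.9
```

Emit:
{"op": "step_arm", "data": {"increments": [[[-1,0,0,-0.15,0,0,0],[-1,0,0,-0.3,0,0,0],[-1,0,0,-0.45,0,0,0],[-1,0,0,-0.6,0,0,0],[-1,0,0,-0.6,0,0,0],[-1,0,0,-0.6,0,0,0]]]}}

```text
t: 28.2
ee_pos: [436.3, 331.2, 63.5]
tool_rot: [179.9, 0.1, -166.6]
wrist_force: [-0.9, -0.1, -1.7]
grip_width: 23.7
grip_force: 59.0
```

```bash
python3 meas.py w11 | head -4; python3 -c "
from h import *
s=manip.read_state();print(s['grip_force'],T((-30,34))+[-.5,1],shift(s['ee_pos'],[*(T((-30,34))+[-.5,1]),64],s['tool_rot'][2]))"
```

```text
28.25 [435.6 330.6  62.5] [ 180.    -0.  -166.6] 23.8
red 15243 px [317. 268.] [ 78. 230.] world [441.6 332.9  12. ] ends [384.  318.1] [499.1 347.6] len 118.9 ang 14.3 tray [-135.3  354.9]
white 604 px [318. 414.] [12. 58.] world [523.9 353.1   5. ] ends [505.2 348.3] [542.5 357.9] len 38.5 ang 14.4 tray [-56.7 386.6]
white 102 px [630. 422.] [42.  3.] world [484.  517.7  12. ] ends [496.4 517.8] [471.7 517.7] len 24.7 ang 0.0 tray [-119.3  544. ]
59.01455461978912 [500.09100555   1.28854702] [ 0.137 -3.353 -0.015]
```

View pics/w11.png

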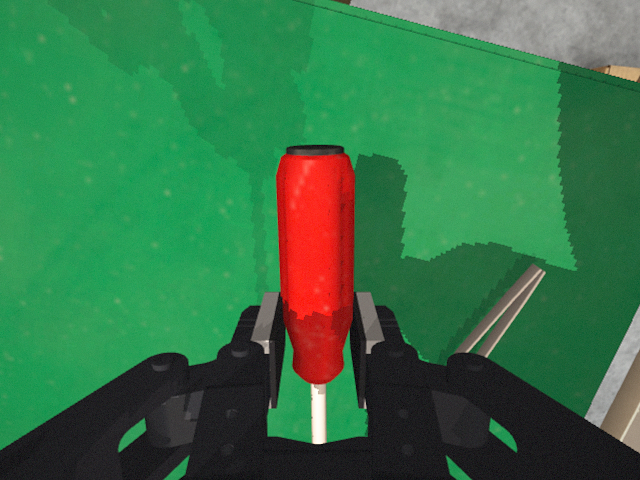

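The driver is held straight; the butt is at (315,150). I'll carry it over the middle lane while turning it to the tray's angle.

Emit:
{"op": "step_arm", "data": {"increments": [[[-1,0,-0.3,-0.3,0,0,0.16],[-1,0,-0.6,-0.3,0,0,0.32],[-1,0,-0.9,-0.3,0,0,0.478],[-1,0,-0.9,-0.3,0,0,0.478],[-1,0,-0.9,-0.3,0,0,0.478],[-1,0,-0.9,-0.3,0,0,0.478]]]}}

```text
t: 28.75
ee_pos: [456.1, 243.0, 91.8]
tool_rot: [-180.0, -0.1, 171.9]
wrist_force: [0.6, -0.5, -1.4]
grip_width: 23.8
grip_force: 59.1
```

Emit:
{"op": "step_arm", "data": {"increments": [[[-1,-0.09,-0.26,0,0,0,0],[-1,-0.17,-0.52,0,0,0,0],[-1,-0.256,-0.777,0,0,0,0],[-1,-0.256,-0.777,0,0,0,0]]]}}

```text
t: 29.08
ee_pos: [470.8, 160.1, 92.0]
tool_rot: [-179.9, -0.1, 171.8]
wrist_force: [-0.4, -0.0, -0.5]
grip_width: 23.8
grip_force: 59.2
```

Emit:
{"op": "step_arm", "data": {"increments": [[[-1,-0.09,-0.26,0,0,0,0],[-1,-0.17,-0.52,0,0,0,0],[-1,-0.256,-0.777,0,0,0,0],[-1,-0.256,-0.777,0,0,0,0]]]}}

```text
t: 29.42
ee_pos: [485.9, 79.8, 92.3]
tool_rot: [-179.9, -0.0, 171.8]
wrist_force: [0.3, 0.4, -0.6]
grip_width: 23.7
grip_force: 59.2
```

Emit:
{"op": "step_arm", "data": {"increments": [[[-1,-0.09,-0.26,0,0,0,0],[-1,-0.17,-0.52,0,0,0,0],[-1,-0.256,-0.777,0,0,0,0],[-1,-0.256,-0.777,0,0,0,0],[-1,-0.256,-0.777,0,0,0,0],[-1,-0.256,-0.777,0,0,0,0]]]}}

```text
t: 29.92
ee_pos: [499.8, 2.9, 92.3]
tool_rot: [180.0, -0.1, 172.0]
wrist_force: [0.3, 0.2, -1.1]
grip_width: 23.8
grip_force: 59.2
```

```bash
python3 - <<'E'
from h import *
s=manip.read_state(); p=s['ee_pos']; print(s['t'],p,s['tool_rot'],s['grip_width'],s['grip_force'],Ti(p))
w=grab('wrist'); save(w,'w12.png'); print(shift(p,[*(T((-30,34))+[-.5,1]),8],s['tool_rot'][2]))
E
```

```text
29.9167 [499.76731784   2.86540199  92.34395917] [ 1.79960744e+02 -5.79788720e-02  1.72001094e+02] 23.799471233635792 59.243706464767456 [-31.17862135  36.43505538]
[-0.005 -0.015  0.843]
```

View pics/w12.png

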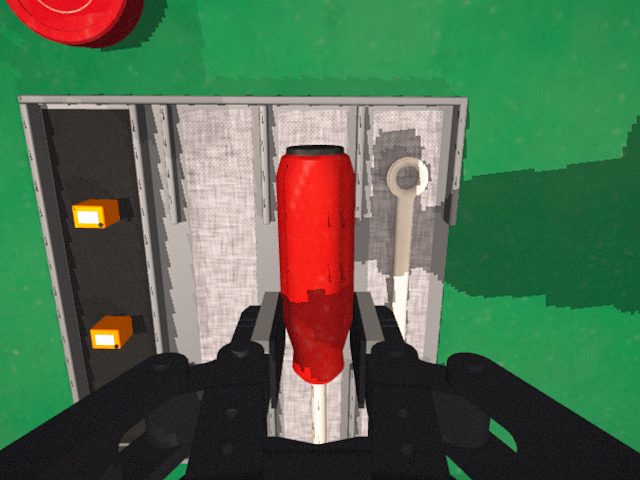

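This view shows the spanner in the left lane (ring at (407,178)), the driver centred over the middle lane, and both relays in the bin. It was my 14th picture, so from here I work by numbers. Lowering the driver, shifted 4 mm forward for rib clearance.

Emit:
{"op": "step_arm", "data": {"increments": [[[-1,-0.045,-0.015,0.3,0,0,0],[-1,-0.045,-0.015,0.6,0,0,0],[-1,-0.045,-0.015,0.75,0,0,0],[-1,-0.045,-0.015,0.84,0,0,0],[-1,-0.045,-0.015,0.84,0,0,0],[-1,-0.045,-0.015,0.84,0,0,0],[-1,-0.045,-0.015,0.84,0,0,0]]]}}

```text
t: 30.55
ee_pos: [504.7, 0.3, 9.2]
tool_rot: [180.0, 0.1, 172.0]
wrist_force: [-0.0, 0.0, -0.3]
grip_width: 23.8
grip_force: 60.3
```

Emit:
{"op": "step_arm", "data": {"increments": [[[-0.22,0,0,0,0,0,0],[-0.22,0,0,0,0,0,0],[-0.22,0,0,0,0,0,0],[-0.22,0,0,-0.2,0,0,0],[-0.22,0,0,-0.5,0,0,0],[-0.22,0,0,-1,0,0,0],[-0.22,0,0,-1,0,0,0],[-0.22,0,0,-1,0,0,0]]]}}

```text
t: 31.22
ee_pos: [507.5, -0.7, 112.9]
tool_rot: [179.9, 0.5, 171.9]
wrist_force: [0.3, -0.3, -0.4]
grip_width: 33.6
grip_force: 0.0
```

Emit:
{"op": "step_arm", "data": {"increments": [[[-1,0,0,-1,0,0,0],[-1,0,0,-1,0,0,0],[-1,0,0,-1,0,0,0],[-1,0,0,-1,0,0,0],[-1,0,0,-1,0,0,0]]]}}

```text
t: 31.63
ee_pos: [504.4, -0.6, 208.7]
tool_rot: [180.0, 0.1, 171.9]
wrist_force: [0.4, 0.4, 0.4]
grip_width: 0.2
grip_force: 0.0
```

```bash
python3 meas.py w13
```

```text
31.68 [503.4  -0.6 207.4] [-1.800e+02 -1.000e-01  1.719e+02] -0.4
red 3828 px [160.  30.] [84. 61.] world [361.3 -94.9  12. ] ends [ 357. -125.] [365.5 -64.8] len 60.8 ang 81.9 tray [-154.5  -79.8]
red 2859 px [318. 180.] [ 31. 101.] world [485.8   3.4  12. ] ends [445.9   9.1] [525.7  -2.2] len 80.6 ang -8.0 tray [-45.1  35. ]
white 2928 px [ 16. 146.] [ 31. 131.] world [ 427.8 -231.8    5. ] ends [ 378.6 -214.6] [ 476.9 -249. ] len 104.2 ang -19.3 tray [ -69.4 -206. ]
white 352 px [192.  96.] [130.   2.] world [408.6 -81.9  12. ] ends [ 401.7 -130.4] [415.5 -33.4] len 98.0 ang 81.9 tray [-109.5  -60.4]
white 169 px [171. 101.] [12. 60.] world [ 409.7 -100.3    5. ] ends [ 402.5 -122. ] [416.9 -78.6] len 45.8 ang 71.7 tray [-105.8  -78.4]
white 11473 px [246. 221.] [ 67. 244.] world [520.4 -62.5   5. ] ends [416.3 -44.4] [624.5 -80.7] len 211.3 ang -9.9 tray [ -1.6 -25.4]
white 1019 px [316. 115.] [50. 28.] world [435.4   8.6   5. ] ends [432.7 -10.7] [438.2  27.9] len 38.9 ang 81.9 tray [-95.7  33.1]
white 9087 px [377. 223.] [241.  46.] world [536.8  45.9   5. ] ends [640.4  32.1]
[... 157 characters left out ...]
 -2.9 tray [-80.6  19.2]
white 2016 px [308. 226.] [ 25. 153.] world [525.9 -11.5   5. ] ends [460.2  -1.8] [591.5 -21.3] len 132.7 ang -8.4 tray [-3.3 25.9]
white 105 px [168. 175.] [13.  8.] world [ 464.7 -116.9    5. ] ends [ 464.  -122.1] [ 465.5 -111.7] len 10.5 ang 81.9 tray [-49.  -87.1]
white 683 px [333. 252.] [10. 85.] world [550.1   6.9   5. ] ends [512.3  11.9] [588.    1.9] len 76.4 ang -7.5 tray [18.1 47.5]
white 87 px [175. 261.] [12.  6.] world [ 535.5 -125.3   12. ] ends [ 534.8 -130.3] [ 536.2 -120.3] len 10.1 ang 81.9 tray [ 22.2 -85.4]
white 89 px [  6. 364.] [11.  9.] world [ 613.6 -306.5    5. ] ends [ 612.8 -311.5] [ 614.3 -301.4] len 10.2 ang 81.9 tray [ 125.1 -253.8]
```

The driver's handle is at tray (-45,35), so its mid is at x≈+4 and it lies parallel. Next, the tweezers.

Emit:
{"op": "step_arm", "data": {"increments": [[[-1,0.25,1,0,0,0,0],[-1,0.25,1,0,0,0,0],[-1,0.25,1,0,0,0,0]]]}}

```text
t: 31.93
ee_pos: [491.4, 104.3, 205.9]
tool_rot: [-180.0, -0.3, 172.0]
wrist_force: [1.2, -0.0, 0.1]
grip_width: 0.4
grip_force: 0.0
```

Emit:
{"op": "step_arm", "data": {"increments": [[[-1,0.25,1,0,0,0,0],[-1,0.25,1,0,0,0,0],[-1,0.25,1,0,0,0,0]]]}}

```text
t: 32.18
ee_pos: [480.7, 207.7, 205.8]
tool_rot: [-179.9, -0.3, 172.1]
wrist_force: [0.4, -0.3, 1.3]
grip_width: -0.3
grip_force: 0.0
```

Emit:
{"op": "step_arm", "data": {"increments": [[[-1,0.25,1,0,0,0,0],[-1,0.25,1,0,0,0,0],[-1,0.25,1,0,0,0,0]]]}}

```text
t: 32.43
ee_pos: [470.0, 310.3, 205.5]
tool_rot: [-179.9, -0.2, 172.1]
wrist_force: [0.8, 0.3, 0.1]
grip_width: -0.3
grip_force: 0.0
```

Emit:
{"op": "step_arm", "data": {"increments": [[[-1,0.25,1,0,0,0,0.22],[-1,0.25,1,0,0,0,0.22],[-1,0.25,1,0,0,0,0.22],[-1,0.25,1,0,0,0,0.22],[-1,0.25,1,0,0,0,0.22]]]}}

```text
t: 32.85
ee_pos: [459.8, 409.7, 205.2]
tool_rot: [-179.7, -0.2, 162.2]
wrist_force: [-0.4, 0.5, 0.9]
grip_width: 0.2
grip_force: 0.0
```

```bash
cat > tw.py <<'E'
from h import *
w=grab('wrist'); s=manip.read_state(); p=s['ee_pos']; print(s['t'].__round__(2),p.round(1),s['tool_rot'].round(1),round(s['grip_width'],1),round(s['grip_force'],1))
g=cv2.cvtColor(w['frame'],cv2.COLOR_RGB2HSV); m=((g[:,:,1]<110)|(g[:,:,0]<40)|(g[:,:,0]>95)).astype(np.uint8)*255
m[290:]=0; m=cv2.morphologyEx(m,cv2.MORPH_CLOSE,np.ones((5,5)))
for a,c,r in blobs(m,100):
    if min(r[1])>80: continue
    b=cv2.boxPoints(r); l=[np.linalg.norm(b[i]-b[(i+1)%4]) for i in (0,1)]
    i=int(l[0]<l[1]); e1=(b[i]+b[(i-1)%4])/2; e2=(b[i+1]+b[(i+2)%4])/2
    P,Q=onz(w,*e1,4),onz(w,*e2,4); d=Q-P
    print(a,'px',np.round(r[0]),np.round(l),'mid',((P+Q)/2).round(1),'len',np.hypot(*d[:2]).round(1),'ang',((np.degrees(np.arctan2(d[1],d[0]))+90)%180-90).round(1))
E
python3 tw.py
```

```text
32.9 [460.3 408.6 205.9] [-1.797e+02 -1.000e-01  1.621e+02] -0.0 0.0
1044 px [338. 210.] [ 16. 145.] mid [471.6 423.    4. ] len 122.0 ang -17.1
```

Emit:
{"op": "step_arm", "data": {"increments": [[[-0.25,-0.064,0.172,1,0,0,-0.02],[-0.25,-0.064,0.172,1,0,0,-0.02],[-0.25,-0.064,0.172,1,0,0,-0.02],[-0.25,-0.064,0.172,1,0,0,-0.02],[-0.25,-0.064,0.172,1,0,0,-0.02]]]}}

```text
t: 33.32
ee_pos: [472.3, 421.4, 107.2]
tool_rot: [-179.8, -0.1, 162.8]
wrist_force: [-0.1, 0.2, 1.1]
grip_width: 31.6
grip_force: 0.0
```

Emit:
{"op": "step_arm", "data": {"increments": [[[-0.25,0,0,0.4,0,0,0],[-0.25,0,0,0.4,0,0,0],[-0.25,0,0,0.4,0,0,0],[-0.25,0,0,0.4,0,0,0]]]}}

```text
t: 33.65
ee_pos: [474.1, 424.3, 71.6]
tool_rot: [179.8, 0.1, 162.9]
wrist_force: [0.3, -0.2, 0.7]
grip_width: 32.3
grip_force: 0.0
```

```bash
sed -i 's/m\[290:\]=0/m[295:]=0/' tw.py; python3 tw.py; python3 -c "
from h import *
s=manip.read_state();print(shift(s['ee_pos'],[471.6,423.0,2],s['tool_rot'][2]))"
```

```text
33.7 [474.4 424.8  72.1] [1.798e+02 1.000e-01 1.629e+02] 31.9 0.0
1456 px [312. 213.] [ 25. 162.] mid [453.6 428.6   4. ] len 83.9 ang -17.3
[ 0.022 -0.025  0.701]
```

Emit:
{"op": "step_arm", "data": {"increments": [[[-0.25,0.018,-0.02,0.35,0,0,0],[-0.25,0.018,-0.02,0.55,0,0,0],[-0.25,0.018,-0.02,0.65,0,0,0],[-0.25,0.018,-0.02,0.69,0,0,0],[-0.25,0.018,-0.02,0.69,0,0,0],[-0.25,0.018,-0.02,0.69,0,0,0]]]}}

```text
t: 34.2
ee_pos: [471.7, 423.5, 1.7]
tool_rot: [179.8, 0.1, 162.9]
wrist_force: [-0.5, 0.2, 0.8]
grip_width: 31.9
grip_force: 0.0
```

Emit:
{"op": "step_arm", "data": {"increments": [[[-1,0,0,0,0,0,0],[-1,0,0,0,0,0,0],[-1,0,0,0,0,0,0],[-1,0,0,0,0,0,0],[-1,0,0,0,0,0,0],[-1,0,0,0,0,0,0],[-1,0,0,0,0,0,0]]]}}

```text
t: 34.78
ee_pos: [471.6, 423.4, 1.6]
tool_rot: [179.8, 0.1, 162.9]
wrist_force: [0.5, -0.3, 5.8]
grip_width: 9.8
grip_force: 59.3
```

Emit:
{"op": "step_arm", "data": {"increments": [[[-1,0,0,-0.15,0,0,0],[-1,0,0,-0.3,0,0,0],[-1,0,0,-0.45,0,0,0],[-1,0,0,-0.6,0,0,0],[-1,0,0,-0.6,0,0,0],[-1,0,0,-0.6,0,0,0]]]}}

```text
t: 35.28
ee_pos: [471.1, 423.1, 60.7]
tool_rot: [179.9, 0.1, 162.9]
wrist_force: [0.2, -0.3, -0.6]
grip_width: 9.9
grip_force: 58.7
```

```bash
python3 tw.py
```

```text
35.33 [470.4 422.4  59.5] [180.   -0.  162.9] 9.6 58.7
1848 px [318. 221.] [ 65. 146.] mid [452.2 429.4   4. ] len 72.4 ang -17.1
```

Emit:
{"op": "step_arm", "data": {"increments": [[[-1,-0.17,-0.33,-0.3,0,0,-0.1],[-1,-0.34,-0.67,-0.3,0,0,-0.2],[-1,-0.5,-1,-0.3,0,0,-0.2],[-1,-0.5,-1,-0.3,0,0,-0.2],[-1,-0.5,-1,-0.3,0,0,-0.2]]]}}

```text
t: 35.75
ee_pos: [488.5, 309.7, 88.5]
tool_rot: [-179.9, -0.1, 171.7]
wrist_force: [0.5, 0.3, -0.5]
grip_width: 9.5
grip_force: 58.8
```

Emit:
{"op": "step_arm", "data": {"increments": [[[-1,-0.07,-0.3,0,0,0,0],[-1,-0.14,-0.6,0,0,0,0],[-1,-0.21,-0.89,0,0,0,0],[-1,-0.21,-0.89,0,0,0,0]]]}}

```text
t: 36.08
ee_pos: [496.3, 217.4, 88.4]
tool_rot: [-179.8, -0.1, 171.7]
wrist_force: [-0.3, 0.2, -0.5]
grip_width: 9.5
grip_force: 58.9
```

Emit:
{"op": "step_arm", "data": {"increments": [[[-1,-0.07,-0.3,0,0,0,0],[-1,-0.14,-0.6,0,0,0,0],[-1,-0.21,-0.89,0,0,0,0],[-1,-0.21,-0.89,0,0,0,0]]]}}

```text
t: 36.42
ee_pos: [505.2, 127.0, 88.8]
tool_rot: [-179.9, -0.1, 171.7]
wrist_force: [-0.4, 0.1, 0.1]
grip_width: 9.9
grip_force: 58.9
```

Emit:
{"op": "step_arm", "data": {"increments": [[[-1,-0.07,-0.3,0,0,0,0],[-1,-0.14,-0.6,0,0,0,0],[-1,-0.21,-0.89,0,0,0,0],[-1,-0.21,-0.89,0,0,0,0]]]}}

```text
t: 36.75
ee_pos: [514.2, 36.3, 89.1]
tool_rot: [-179.9, -0.0, 171.7]
wrist_force: [-0.1, 1.1, -0.1]
grip_width: 9.7
grip_force: 59.0
```

Emit:
{"op": "step_arm", "data": {"increments": [[[-1,-0.07,-0.3,0,0,0,0],[-1,-0.14,-0.6,0,0,0,0],[-1,-0.21,-0.89,0,0,0,0],[-1,-0.21,-0.89,0,0,0,0],[-1,-0.21,-0.89,0,0,0,0],[-1,-0.21,-0.89,0,0,0,0]]]}}

```text
t: 37.25
ee_pos: [522.1, -50.6, 89.2]
tool_rot: [179.9, -0.1, 172.0]
wrist_force: [-0.1, 0.2, 0.5]
grip_width: 9.9
grip_force: 59.0
```

```bash
python3 - <<'E'
from h import *
s=manip.read_state(); p=s['ee_pos']; print(s['t'],p,s['tool_rot'],s['grip_width'],s['grip_force'],Ti(p),shift(p,[522.7,-52.4,5],s['tool_rot'][2]))
E
```

```text
37.25 [522.05929767 -50.58265277  89.2235823 ] [ 1.79948411e+02 -6.17505679e-02  1.71969232e+02] 9.88314899745288 58.99738665641053 [ -1.57672706 -13.33797725] [-0.009 -0.017  0.842]
```

Emit:
{"op": "step_arm", "data": {"increments": [[[-1,-0.01,-0.02,0.3,0,0,0],[-1,-0.01,-0.02,0.6,0,0,0],[-1,-0.01,-0.02,0.75,0,0,0],[-1,-0.01,-0.02,0.84,0,0,0],[-1,-0.01,-0.02,0.84,0,0,0],[-1,-0.01,-0.02,0.84,0,0,0],[-1,-0.01,-0.02,0.84,0,0,0]]]}}

```text
t: 37.83
ee_pos: [523.4, -53.0, 6.2]
tool_rot: [180.0, 0.1, 172.0]
wrist_force: [0.4, 0.4, -0.7]
grip_width: 9.9
grip_force: 59.7
```

Emit:
{"op": "step_arm", "data": {"increments": [[[-0.4,0,0,0,0,0,0],[-0.4,0,0,0,0,0,0],[-0.4,0,0,0,0,0,0],[-0.4,0,0,-0.15,0,0,0],[-0.4,0,0,-0.5,0,0,0],[-0.4,0,0,-1,0,0,0],[-0.4,0,0,-1,0,0,0],[-0.4,0,0,-1,0,0,0]]]}}

```text
t: 38.5
ee_pos: [526.1, -54.6, 110.2]
tool_rot: [180.0, 0.5, 171.9]
wrist_force: [0.5, -0.9, -0.6]
grip_width: 25.7
grip_force: 0.0
```

Emit:
{"op": "step_arm", "data": {"increments": [[[-1,-0.3,0.3,-1,0,0,0],[-1,-0.3,0.3,-1,0,0,0],[-1,-0.3,0.3,-1,0,0,0],[-1,-0.3,0.3,-1,0,0,0],[-1,-0.3,0.3,-1,0,0,0],[-1,-0.3,0.3,-1,0,0,0]]]}}

```text
t: 39.0
ee_pos: [555.5, -28.7, 203.9]
tool_rot: [-180.0, -0.2, 171.9]
wrist_force: [-0.8, -0.6, -0.2]
grip_width: 0.4
grip_force: 0.0
```

```bash
python3 - <<'E'
from h import *
w=grab('wrist'); save(w,'w14.png'); s=manip.read_state(); print(s['t'],s['ee_pos'].round(1))
# rectify tray plane (z=6) into tray coordinates, 2 px/mm, x down, y to the right
q=[(-110,110),(-110,-110),(110,-110),(110,110)]
src=np.float32([proj(w,[*T(a),6]) for a in q]); dst=np.float32([[(a[1]+110)*2,(a[0]+110)*2] for a in q])
im=cv2.warpPerspective(w['frame'],cv2.getPerspectiveTransform(src,dst),(440,440)); 
h=cv2.cvtColor(im,cv2.COLOR_RGB2HSV); g=h[:,:,2].astype(int)
for lo,hi,n in [(64,104,'spanner'),(14,54,'driver'),(-36,4,'tweezers'),(-107,-57,'bin')]:
    a=(lo+110)*2;b=(hi+110)*2
    print(n)
    for x in (-80,-60,-40,-20,0,20,40,60,80):
        r=h[(x+110)*2-1:(x+110)*2+2,a:b].mean(0); print(x,' '.join('%d'%v for v in r[::4,2]))
m=masks(w)
for k in ('red','orange','blue'):
    for a,c,r in blobs(m[k],60): P=onz(w,*r[0],{'red':15,'orange':16,'blue':22}[k]); print(k,a,np.round(r[1]),P.round(1),Ti(P).round(1))
f=grab('side'); u=[np.array(r[0])+[325,150] for a,c,r in blobs(masks(f)['red'][150:205,325:385],15)]; print('handle',u,[onz(f,*x,80.4).round(1) for x in u])
E
```

```text
39.05 [555.  -28.9 203.5]
spanner
-80 132 214 214 202 188 189 184 202 243 252 251 251 252 243 206 193 209 188 189 152
-60 173 212 216 216 210 208 201 187 223 247 245 249 252 169 209 214 202 206 178 154
-40 176 222 218 210 212 212 190 172 219 252 251 252 249 206 213 216 216 212 220 175
-20 176 220 209 221 202 214 200 188 216 252 252 251 253 172 206 206 204 206 198 173
0 175 210 221 216 201 217 218 183 195 252 252 252 247 169 218 212 217 203 212 173
20 175 210 217 203 215 215 187 184 116 191 193 200 203 120 139 139 135 131 131 108
40 175 215 214 221 220 212 212 197 231 252 252 252 253 207 221 214 216 209 201 163
60 177 204 213 194 178 195 163 186 223 236 238 240 240 225 184 135 214 212 192 153
80 181 220 220 219 231 253 252 220 218 211 217 223 209 195 228 250 252 222 192 152
driver
-80 139 191 192 190 191 175 188 234 247 250 251 251 249 226 227 164 184 140 125 99
-60 167 183 195 193 192 172 181 231 250 251 252 252 251 248 229 174 177 143 126 110
-40 162 189 202 191 186 177 181 230 250 250 250 252 251 248 230 183 189 147 135 131
-20 175 214 187 197 187 197 164 202 239 248 253 252 247 23
[... 1471 characters left out ...]
56 53 53 51 55 50 53 54 52 49 55 53 55 49 47 88
0 65 30 35 54 54 52 50 50 51 53 54 50 48 52 54 53 51 53 53 50 54 53 50 46 94
20 70 37 33 53 54 52 131 254 252 254 252 252 254 252 254 145 151 46 33 31 33 49 49 48 92
40 62 35 32 48 55 50 53 54 57 53 55 52 50 54 55 55 53 56 55 54 52 50 48 48 123
60 65 32 39 54 55 54 56 53 54 54 51 55 53 53 50 51 52 56 53 57 54 53 49 50 108
80 67 31 33 56 54 51 52 50 52 54 53 55 52 54 55 54 55 54 53 52 54 56 50 49 103
red 3389 [ 33. 113.] [482.6   3.8  15. ] [-48.3  35. ]
orange 252 [17. 23.] [ 462.8 -111.9   16. ] [-51.6 -82.4]
orange 275 [18. 25.] [ 532.7 -121.5   16. ] [ 18.9 -82. ]
handle [array([359.21697998, 168.49056625])] [array([ 581.4, -320.9,   80.4])]
```

All the numbers agree. Spanner is at tray y≈85, driver at (≈3, 35) and tweezers at y≈-14 spanning x ±60; both relays are in the bin and the switch is on. Handing in.

```bash
python3 -c "
from bench import workorder
print(workorder.close_job())"
```

```text
the job is handed in; nothing more can be done
None
```

The job is handed in but the hand-in returned no verdict: by my last measurements both orange relays are in the bin, the switch is back on, the blue relay was not handled, and the spanner, red screwdriver and tweezers lie in order in the three lanes (no yellow screwdriver was there).

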